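Unstack a sensor kit into its nests

TASK

The four parts of a sensor kit are piled up on the bench. Take the pile apart from the top down, one part at a time, and gently set each part (do not drop it) upright, flat on the floor of the pocket that matches its outline: the brass connector in the small round pocket, the steel converter in the oblong one, the round module in the large round one, the finned heat sink in the square one. Let go of each part before taking the next, and leave the bottle and the screwdriver where they are.

Things in the scene. Friction and masses are not known exactly. Their poses are not given: they have to be found in the camera images.
- connector: Plain brass connector: upright cylinder 24 mm in diameter, 22 mm high, with a black socket face on top; about 50 g. It is the top of the pile, standing on the converter. Origin: centre of its underside; z up along its axis.
- converter: Power converter in a bright steel case: flat block 40 (its x) x 26 (its y) x 20 mm high (z), dark bands at its two short ends; about 60 g. Second from the top, on the module. Origin: centre of its underside.
- module: Round black sensor module: disc 56 mm in diameter, 24 mm high, with a round green circuit board as its top face; about 90 g. Third from the top, on the heat sink. Origin: centre of its underside; z up along its axis.
- heatsink: Square aluminium heat sink, 64 x 64 mm, 22 mm high, fins on top running along its x, all four sides flat enough to grip; about 130 g. Bottom of the pile, standing on the bench. Origin: centre of its underside; x and y square to its sides, z up.
- nest_connector: Fixed black plastic plate 96 x 96 x 12 mm high lying on the bench, with one small round pocket 36 mm in diameter in its middle, 8 mm deep, its grey floor 4 mm above the bench; it is the place of the brass connector. Origin: centre of the plate's underside, on the bench; z up.
- nest_converter: Fixed black plastic plate 96 x 96 x 12 mm high lying on the bench, with one oblong pocket 52 mm (its x) x 38 mm (its y) in its middle, 8 mm deep, its grey floor 4 mm above the bench; it is the place of the converter. Origin: centre of the plate's underside, on the bench; z up, x along the pocket's long side.
- nest_module: Fixed black plastic plate 96 x 96 x 12 mm high lying on the bench, with one large round pocket 68 mm in diameter in its middle, 8 mm deep, its grey floor 4 mm above the bench; it is the place of the round module. Origin: centre of the plate's underside, on the bench; z up.
- nest_heatsink: Fixed black plastic plate 96 x 96 x 12 mm high lying on the bench, with one square pocket 76 x 76 mm in its middle, 8 mm deep, its grey floor 4 mm above the bench; it is the place of the heat sink. Origin: centre of the plate's underside, on the bench; z up, x and y square to the pocket's sides.
- bottle: White square solvent bottle with a metal cap, 58 x 58 mm, 129 mm high, standing loose on the left of the bench; a bystander. Origin: centre of its underside.
- screwdriver: Screwdriver about 170 mm long lying loose on the right of the bench, handle towards its own -x; a bystander. Origin: on the bench at the middle of its length.
Not all that is in view belongs to the job. What is shaped like the module but brown or pink is not meant.

How it is judged:
By the outcome, as a careful person would: the job done as asked, in the order asked, and still so for the second after the job is handed in, with the robot touching nothing.
It also fails if it takes over 96 s, if anything falls off the work surface, if the arm or the gripper's body presses on something with over 40 N, if the wrist force passes 120 N, or if a joint passes its speed limit or range.

ROBOT

A 6-joint arm with a two-finger parallel gripper is mounted at the origin on the work surface. World frame = base frame: x ahead of the robot, y to its left, z up, the work surface at z = 0. Lengths are in mm, angles in degrees, forces in N, time in s.
With the tool pointing down it reaches from about 300 to 850 mm from the base axis. Payload 4.2 kg.
Tool frame: the origin (TCP) lies midway between the tips of the shut fingers; the grasp point (between the pads) lies 19 mm behind it; x points along the fingers, y is the direction in which the jaws open and shut, and the axes are right-handed (so a half turn about x gives the same grasp; the last joint's range is limited). The gripper opens to 91 mm and grips with 3 to 60 N. Pads are 32 mm wide; open, the fingers measure 118 mm over their backs; the gripper's body (76 mm by 178 mm) begins 60 mm behind the grasp point.
Start: joints at [-70.073, 18.312, 89.639, -0, 72.044, -1.146], TCP at [206.753, -536.56, 213.976] pointing down, gripper open.
Joint ranges: [-177.97, 177.97], [-48.28, 115.42], [12.27, 149.76], [-77.06, 257.06], [2.81, 150.46], [-146.56, 146.56]. Speed limits (degrees/s): [147.25, 147.25, 180, 180, 180, 180].

INTERFACE

Orientations are given as [roll, pitch, yaw] about the fixed x, y, z axes, in that order (R = Rz(yaw) Ry(pitch) Rx(roll)).
In Python, from workcell import * gives the robot as it stands.
- The arm moves only by the shell command python3 -m handwheel 'ROWS' [FORCE]. ROWS is a JSON object of lists of equal length, an entry for each row: "gripper": the closure, from 0 (fully open) to 1 (shut); "offset": the shift along the tool's x, y, z in mm, a list of three; "rot": the turn, a rotation vector about the tool's x, y, z in degrees, a list of three. A call has 1 to 5 rows; each row is the pose to reach, as a shift and turn from the pose commanded when the call began, along the tool's axes at that moment; what a row does not reach only later rows make up. A row lasts 1/12 s, in which the tool goes at most 41.7 mm and 7.16 degrees, less where a joint would pass 70% of its speed; a pose out of reach is approached as far as the arm can. A call with a gripper value outside its range is refused whole. The fingers move at their own pace and stop on an object; FORCE is the grip in N (left out, the last holds). Time passes only in rows, so rows that repeat a pose let the fingers close. It gives the time, the measured TCP pose, the force and the opening at its end, in the units of the state.
- state(): the state, without advancing time (a new reading comes with each control period).
- grab_frame(name): name is "scene" or "top" or "wrist"; returns the picture (384x512x3 uint8, red, green, blue); there is no depth.
- camera_params(name): a dict with "fx", "fy", "cx", "cy" (pixels), "k1" (the pictures are not rectified: a ray, as slopes to the right and down, at radius r is drawn at 1 + k1 r^2 times it, then the intrinsics apply), "position" and "attitude" of the camera in the world; the wrist camera has in their place "hand_eye" (4x4, takes a point from camera to tool coordinates, whose origin is the TCP and whose axes are the tool frame's). Camera axes: x right, y up, looking along -z (the intrinsics and any distortion apply to the point x, -y, -z); pixel columns grow to the right and rows downward; lengths in mm; the calibration is good to about 2 mm. A picture is of the moment at which its call begins: read the wrist's pose just before it. camera_params takes no time and is no camera call.
- job_done(): hands the job in, once; it reports no verdict.
The state is a dict: "time_s": time; "qpos": joint angles; "qvel": joint speeds; "effort": joint torques, N m; "ee_pos": TCP position; "ee_rot": TCP orientation; "force": force on the tool from outside, world axes, zero at the start; "torque": the same for the moment, N m; "gripper_width": finger opening in mm.
Only numpy, scipy, OpenCV 4.12 (cv2) and the standard library are available. Lean on these libraries where they do the work, as an engineer would, in place of code of your own. Each camera call takes 0.05 s, during which the arm holds its last target.

## Working session

There is one attempt and no reset: what is moved stays moved. The work goes in short steps, Python scripts to look and compute and a shell command to move; the robot and the scene stay as the last step left them, time stands still between calls to the robot, and variables do not carry over. Pictures are saved under pics/ and viewed, and the job is handed in when it is done.

```bash
ls; mkdir -p pics
python3 - <<'E'
from workcell import *
import cv2
print(state())
for n in("scene","top","wrist"):
    print(n,camera_params(n))
    cv2.imwrite(f"pics/{n}0.png",cv2.cvtColor(grab_frame(n),cv2.COLOR_RGB2BGR))
E
```

```text
pics
{'time_s': 0.0, 'qpos': array([-7.00722518e+01,  1.83525581e+01,  8.97059886e+01, -2.41236264e-03,
        7.20440142e+01, -1.14559328e+00]), 'qvel': array([ 0.04712046, -0.15823293, -0.02267008,  0.03306854, -0.06510741,
       -0.13158901]), 'effort': array([-1.58580511e-03, -4.12464845e+01, -2.31979144e+01,  7.24688522e-02,
        4.57023026e-02, -1.31415800e-04]), 'ee_pos': array([ 206.56826973, -536.07499396,  213.11392063]), 'ee_rot': array([-89.86452327,  89.89741339, 111.20956396]), 'force': array([0.479712  , 0.39644509, 1.33000215]), 'torque': array([-0.00447292, -0.00583399, -0.02491782]), 'gripper_width': 91.32316108249302}
scene {'fx': 400.2822501185698, 'fy': 400.2822501185698, 'cx': 250.17602046218195, 'cy': 189.12394450738282, 'k1': 0.0018033716521193342, 'position': array([1167.84379817,  610.9637428 ,  793.24313907]), 'attitude': array([ 51.10746763,  -0.70168902, 133.25381842])}
top {'fx': 358.0849421810034, 'fy': 358.0849421810034, 'cx': 253.997931953801, 'cy': 196.41689749293673, 'k1': -0.019459839661382476, 'position': array([ 401.78849688,  -12.72664038, 1176.44117452]), 'attitude': array([  5.96380651,  -0.30579773, -89.93038368])}
wrist {'fx': 291.6013028558066, 'fy': 291.6013028558066, 'cx': 259.06698885533405, 'cy': 190.6117472195918, 'k1': -0.016104990674975592, 'hand_eye': array([[-5.48498004e-04,  2.87589304e-01, -9.57753669e-01,
        -1.70058087e+02],
       [ 9.99999819e-01,  3.95304526e-04, -4.53992049e-04,
        -1.46685172e+00],
       [ 2.48041103e-04, -9.57753745e-01, -2.87589469e-01,
        -8.23249236e+01],
       [ 0.00000000e+00,  0.00000000e+00,  0.00000000e+00,
         1.00000000e+00]])}
```

View pics/top0.png

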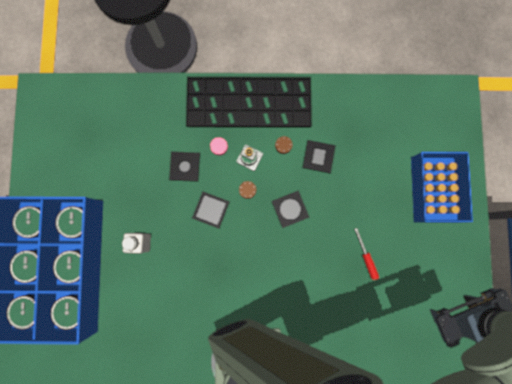

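View pics/scene0.png

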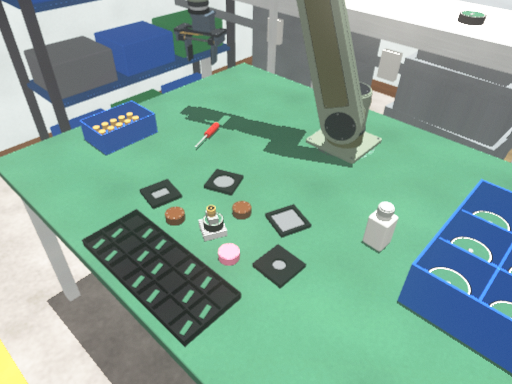

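View pics/wrist0.png

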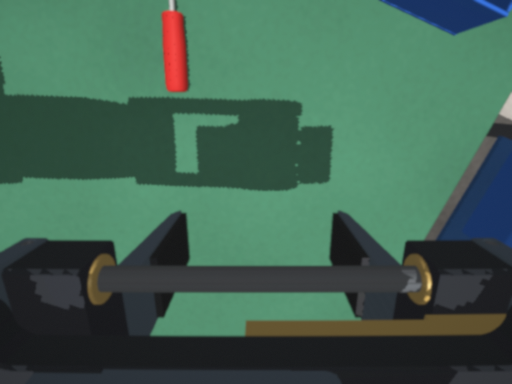

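Top view: the pile is at about (250,157). The plates are small round (185,166), square (211,209), large round (290,209) and oblong (319,156). The brown pucks (284,145), (247,190) and the pink one (219,146) are decoys. I'll enlarge the area and measure.

```bash
cat > h.py <<'E'
import numpy as np, cv2
from scipy.spatial.transform import Rotation as R
from workcell import *
def cam(name, st=None):
    p=camera_params(name)
    if 'hand_eye' in p:
        H=np.array(p['hand_eye']); st=st or state()
        T=np.eye(4);T[:3,:3]=R.from_euler('xyz',st['ee_rot'],degrees=True).as_matrix();T[:3,3]=st['ee_pos']
        return p,T@H
    T=np.eye(4);T[:3,:3]=R.from_euler('xyz',p['attitude'],degrees=True).as_matrix();T[:3,3]=p['position']
    return p,T
def KD(p): return np.array([[p['fx'],0,p['cx']],[0,p['fy'],p['cy']],[0,0,1]]),np.array([p['k1'],0,0,0,0])
F=np.diag([1.,-1,-1])
def unproj(pc,uv,z):
    p,T=pc;K,D=KD(p)
    n=cv2.undistortPoints(np.array(uv,float).reshape(-1,1,2),K,D)[:,0]
    d=(T[:3,:3]@F@np.c_[n,np.ones(len(n))].T).T
    o=T[:3,3]
    return o+d*((z-o[2])/d[:,2])[:,None]
def proj(pc,X):
    p,T=pc;K,D=KD(p);X=np.atleast_2d(np.array(X,float))
    c=(F@T[:3,:3].T@(X-T[:3,3]).T).T
    return cv2.projectPoints(c,np.zeros(3),np.zeros(3),K,D)[0][:,0]
def save(n,im): cv2.imwrite('pics/'+n+'.png',cv2.cvtColor(im,cv2.COLOR_RGB2BGR))
def crop(im,x0,y0,x1,y1,s): return cv2.resize(im[y0:y1,x0:x1],None,fx=s,fy=s,interpolation=cv2.INTER_CUBIC)
E
python3 - <<'E'
from h import *
im=cv2.cvtColor(cv2.imread('pics/top0.png'),cv2.COLOR_BGR2RGB)
save('top0c',crop(im,160,130,350,235,4))
im2=cv2.cvtColor(cv2.imread('pics/scene0.png'),cv2.COLOR_BGR2RGB)
save('scene0c',crop(im2,130,150,320,290,4))
pc=cam('top')
g=cv2.cvtColor(im,cv2.COLOR_RGB2GRAY)
m=((im.max(2)<75)).astype(np.uint8)
cs,_=cv2.findContours(m,cv2.RETR_EXTERNAL,cv2.CHAIN_APPROX_NONE)
for c in cs:
    if 400<cv2.contourArea(c)<2000:
        r=cv2.minAreaRect(c); 
        b=unproj(pc,cv2.boxPoints(r),12)
        print(np.round(r[0]),np.round(b[:,:2].mean(0),1),[round(float(np.linalg.norm(b[i]-b[i-1])),1) for i in range(2)],np.round(np.degrees(np.arctan2(*(b[1]-b[0])[[1,0]])),1)%90)
E
```

```text
[290. 209.] [ 483.1 -136. ] [89.3, 91.6] 21.900000000000006
[184. 166.] [623.7 211. ] [92.5, 92.9] 88.2
[319. 156.] [ 657.7 -232.6] [93.1, 94.3] 78.1
```

View pics/top0c.png

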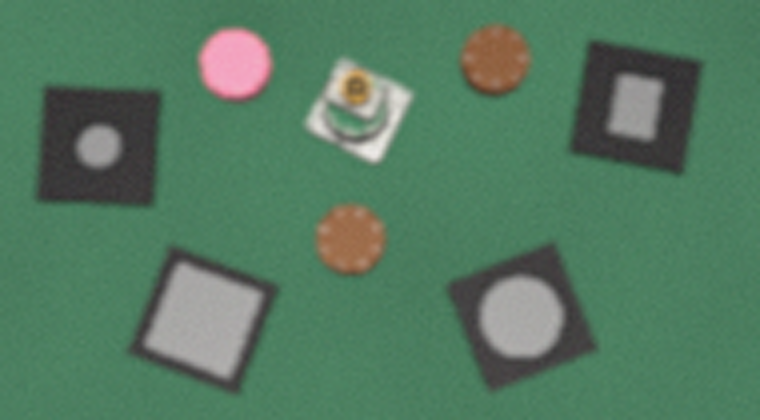

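View pics/scene0c.png

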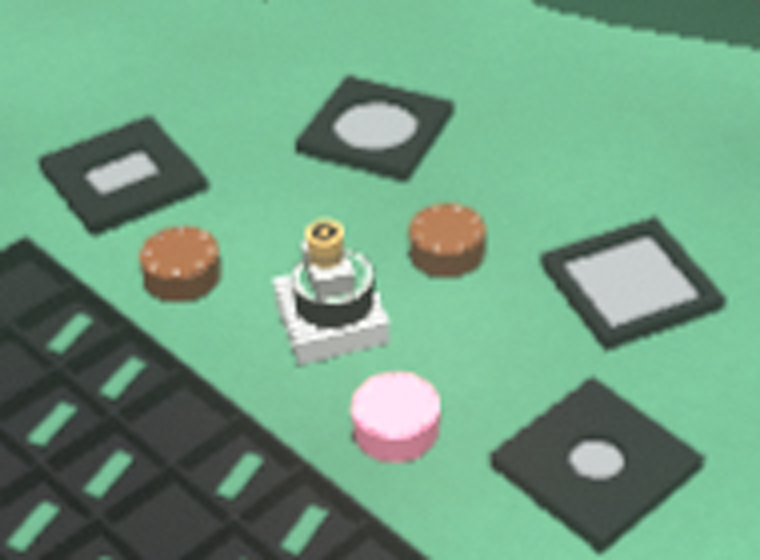

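Top crop: heat sink corners, converter and connector at the centre, with no decoy in the stack. The black module with its green top is in the pile itself; the brown and pink discs are separate and not meant. Next I'll work out where to put the wrist camera for a fine measurement.

Run:
```python
from h import *
st=state()
M=R.from_euler('xyz',st['ee_rot'],degrees=True).as_matrix();print(np.round(M,3))
pc=cam('top')
print(np.round(unproj(pc,[[250,157]],20),0),np.round(unproj(pc,[[249,151.5]],86),0),np.round(unproj(pc,[[211,209],[284,145],[247,190],[219,146]],12),0))
tgt=np.array([500,0,214]);print(M.T@(tgt-st['ee_pos']))
```

```text
[[-0.     0.36  -0.933]
 [ 0.001 -0.933 -0.36 ]
 [-1.    -0.001 -0.   ]]
[[653.  -5.  20.]] [[656.  -3.  86.]] [[ 482.  121.   12.]
 [ 695. -118.   12.]
 [ 545.    4.   12.]
 [ 691.   98.   12.]]
[-1.67171717e-01 -3.94869033e+02 -4.66565938e+02]
```

```bash
python3 -m handwheel '{"gripper":[0,0,0,0,0],"offset":[[-6,-126,-166],[-6,-126,-166],[-6,-126,-166],[-6,-126,-166],[-6,-126,-166]],"rot":[[0,0,0],[0,0,0],[0,0,0],[0,0,0],[0,0,0]]}' 20
python3 -m handwheel '{"gripper":[0,0,0,0,0],"offset":[[-6,-126,-166],[-6,-126,-166],[-6,-126,-166],[-6,-126,-166],[-6,-126,-166]],"rot":[[0,0,0],[0,0,0],[0,0,0],[0,0,0],[0,0,0]]}'
python3 -m handwheel '{"gripper":[0,0,0,0,0],"offset":[[-5,-128,-172],[-5,-128,-172],[-5,-128,-172],[-5,-128,-172],[-5,-128,-172]],"rot":[[21,0,0],[21,0,0],[21,0,0],[21,0,0],[21,0,0]]}'
```

```text
time_s: 0.57
ee_pos: [316.6, -357.6, 219.8]
ee_rot: [-92.3, 90.0, 108.7]
force: [-0.2, 0.3, -0.4]
gripper_width: 91.3
time_s: 0.98
ee_pos: [426.2, -180.3, 226.0]
ee_rot: [91.0, 90.0, -67.9]
force: [0.1, -0.7, 0.1]
gripper_width: 91.0
time_s: 1.4
ee_pos: [529.1, -17.8, 230.4]
ee_rot: [51.4, 90.0, -128.6]
force: [1.2, -1.2, 0.1]
gripper_width: 91.0
```

```bash
python3 -m handwheel '{"gripper":[0,0],"offset":[[0,0,0],[0,0,0]],"rot":[[0,0,0],[0,0,0]]}'
python3 - <<'E'
from h import *
st=state()
M=R.from_euler('xyz',st['ee_rot'],degrees=True).as_matrix();print(np.round(M,3),st['ee_pos'],st['qpos'],st['qvel'])
im=grab_frame('wrist');save('w1',im);import pickle;pickle.dump((st,im),open('w1.pkl','wb'))
save('w1c',crop(im,0,0,512,384,1.5))
E
```

```text
time_s: 1.57
ee_pos: [529.1, -18.0, 229.8]
ee_rot: [13.4, 89.9, -166.3]
force: [0.1, 0.2, -0.4]
gripper_width: 91.2
[[-0.001  0.005 -1.   ]
 [-0.    -1.    -0.005]
 [-1.     0.     0.001]] [529.05045456 -17.9605243  229.77519992] [-3.17605888e+00  1.36545693e+01  9.39201746e+01 -2.17049394e-02
  7.24933419e+01  8.65280589e+01] [-3.05427969 -1.26066624  1.80372501 -1.07852457  0.48009511 -0.26895199]
```

View pics/w1c.png

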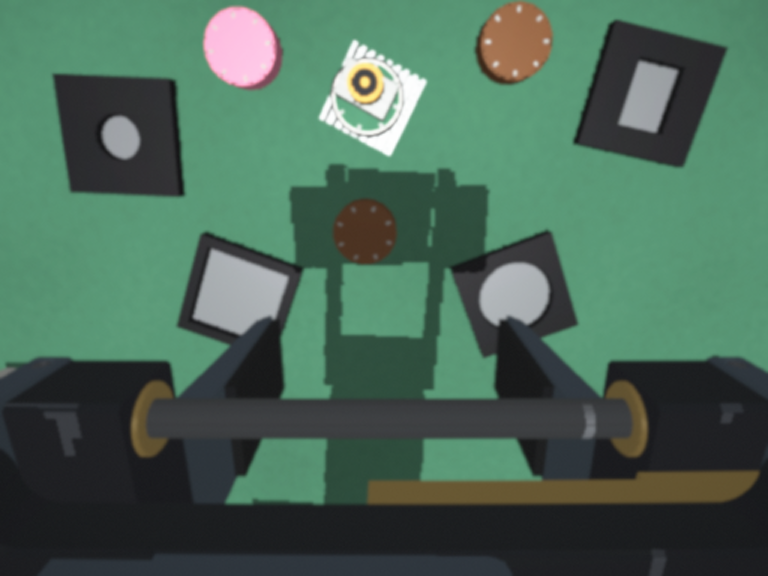

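Wrist view (1.5x): connector top at (365,82), pile heat sink corners near (352,40), (427,80), (391,155) and (320,119), and all four plates visible. I'll enlarge the pile and fit the plates.

Run:
```python
from h import *
import pickle
from scipy.optimize import least_squares
st,im=pickle.load(open('w1.pkl','rb'))
save('w1p',crop(im,200,15,300,110,7))
pc=cam('wrist',st)
C={'connector':[(54,74),(175,80),(182,194),(72,191)],'converter':[(616,21),(725,47),(683,166),(575,142)],'module':[(549,232),(577,323),(484,356),(452,266)],'heatsink':[(205,233),(300,267),(179,326)]}
for k,v in C.items():
    X=unproj(pc,np.array(v)/1.5,12)
    print(k,np.round(X[:,:2],0).tolist(),[round(float(np.linalg.norm(X[i]-X[i-1])),1) for i in range(len(X))],X[:,:2].mean(0) if len(v)==4 else X[1:,:2].mean(0))
print('conn',unproj(pc,[[365/1.5,82/1.5]],88))
print('hs',unproj(pc,np.array([(352,40),(427,80),(391,155),(320,119)])/1.5,22))
```

```text
connector [[674.0, 257.0], [669.0, 158.0], [577.0, 164.0], [580.0, 261.0]] [94.1, 99.2, 91.8, 96.9] [624.83891745 210.2427103 ]
converter [[714.0, -195.0], [696.0, -287.0], [603.0, -270.0], [622.0, -174.0]] [94.1, 93.0, 94.6, 98.1] [ 658.91903923 -231.59316999]
module [[545.0, -160.0], [458.0, -197.0], [423.0, -110.0], [513.0, -75.0]] [91.2, 94.5, 93.3, 96.9] [ 485.00945541 -135.36879006]
heatsink [[543.0, 148.0], [512.0, 64.0], [453.0, 183.0]] [96.4, 89.1, 132.6] [482.53044485 123.78123592]
conn [[ 6.5641503e+02 -4.4509091e-01  8.8000000e+01]]
hs [[696.01018573  12.58818614  22.        ]
 [667.75997352 -46.34276127  22.        ]
 [610.45303706 -18.18516318  22.        ]
 [638.25635114  39.5652297   22.        ]]
```

View pics/w1p.png

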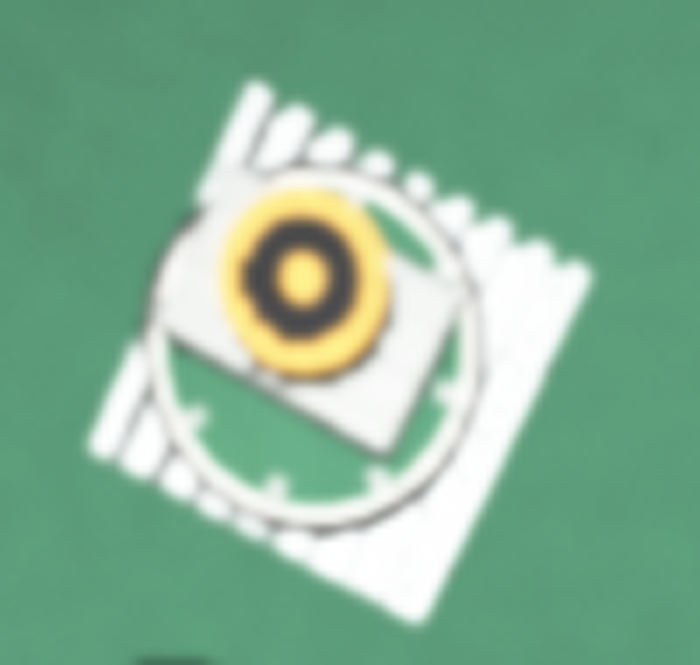

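```bash
python3 -m handwheel '{"gripper":[0,0,0,0,0],"offset":[[30,-5,-38],[60,-12,-76],[90,-17.5,-115],[100,-17.5,-127],[100,-17.5,-127]],"rot":[[0,0,0],[0,0,0],[0,0,0],[0,0,0],[0,0,0]]}'
python3 -m handwheel '{"gripper":[0.4,0.4],"offset":[[0,0,0],[0,0,0]],"rot":[[0,0,0],[0,0,0]]}'
python3 - <<'E'
from h import *
import pickle
st,im=pickle.load(open('w1.pkl','rb'));pc=cam('wrist',st)
P=np.array([(170,335),(385,455),(460,290)])/7+[200,15]
X=unproj(pc,P,66);print(np.round(X,1),[np.degrees(np.arctan2(*(X[i]-X[1])[[1,0]])) for i in (0,2)],[np.linalg.norm(X[i]-X[1]) for i in (0,2)])
st=state()
im=grab_frame('wrist');save('w2',im);pickle.dump((st,im),open('w2.pkl','wb'))
save('w2c',crop(im,100,80,420,320,2.4))
E
```

```text
time_s: 2.03
ee_pos: [656.6, -3.5, 123.3]
ee_rot: [0.8, 89.6, -179.3]
force: [0.3, 0.7, -0.5]
gripper_width: 91.4
time_s: 2.2
ee_pos: [654.7, -3.5, 130.7]
ee_rot: [20.8, 89.9, -159.2]
force: [-0.2, 0.3, 1.3]
gripper_width: 80.3
[[651.5  20.9  66. ]
 [634.6 -11.7  66. ]
 [658.  -22.9  66. ]] [np.float64(62.48067717333008), np.float64(-25.64821073969368)] [np.float64(36.697088951828526), np.float64(25.998895239770835)]
```

View pics/w2c.png

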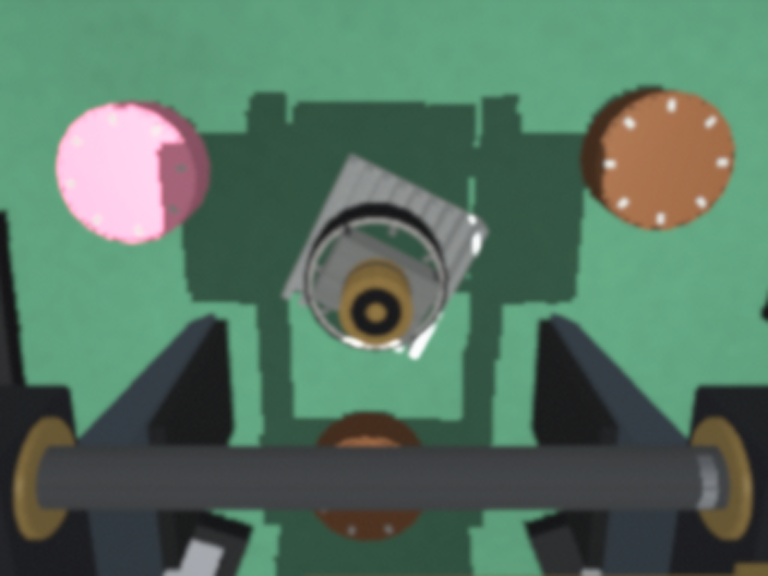

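Wrist view: the connector's socket face is at about (256,209), midway between the fingers. Re-measuring it from here.

Run:
```python
from h import *
import pickle
st,im=pickle.load(open('w2.pkl','rb'));pc=cam('wrist',st)
print(st['ee_pos'],R.from_euler('xyz',st['ee_rot'],degrees=True).as_matrix().round(3))
u=lambda a:np.array(a)/2.4+[100,80]
print(unproj(pc,u([(376,312)]),88), 'hs',unproj(pc,u([(352,155),(487,232),(285,297),(415,357)]),22),'mod',unproj(pc,u([(375,283)]),46),'pucks',unproj(pc,u([(665,160),(130,172)]),24))
```

```text
[654.70746823  -3.50371623 130.67972848] [[-0.001 -0.    -1.   ]
 [-0.    -1.     0.   ]
 [-1.     0.     0.001]]
[[ 6.56850638e+02 -1.14697553e-01  8.80000000e+01]] hs [[698.54088737   9.73225817  22.        ]
 [667.00495947 -45.22821748  22.        ]
 [638.8750766   38.75418455  22.        ]
 [611.30536188 -16.41627962  22.        ]] mod [[6.52933070e+02 5.63387223e-01 4.60000000e+01]] pucks [[ 696.8421796  -114.31758533   24.        ]
 [ 692.23887288   98.02954099   24.        ]]
```

```bash
python3 -m handwheel '{"gripper":[0.4,0.4,0.4,0.4,0.4],"offset":[[15,-3,-2],[33,-3,-2],[53,-3,-2],[53,-3,-2],[53,-3,-2]],"rot":[[0,0,0],[0,0,0],[0,0,0],[0,0,0],[0,0,0]]}' 15
python3 -m handwheel '{"gripper":[0.4,0.6,1,1,1],"offset":[[0,0,0],[0,0,0],[0,0,0],[0,0,0],[0,0,0]],"rot":[[0,0,0],[0,0,0],[0,0,0],[0,0,0],[0,0,0]]}' 15
```

```text
time_s: 2.67
ee_pos: [656.7, 0.5, 78.7]
ee_rot: [135.1, 90.0, -44.8]
force: [-0.4, 0.6, 0.3]
gripper_width: 54.9
time_s: 3.08
ee_pos: [657.9, 1.0, 78.1]
ee_rot: [177.2, 89.9, -2.7]
force: [0.3, 0.5, 0.1]
gripper_width: 30.8
```

```bash
python3 -m handwheel '{"gripper":[1,1,1],"offset":[[0,0,0],[0,0,0],[0,0,0]],"rot":[[0,0,0],[0,0,0],[0,0,0]]}'
python3 - <<'E'
from h import *
st=state();print(st['ee_pos'],st['gripper_width'],st['force'])
im=grab_frame('wrist');save('w3',im);save('w3c',crop(im,150,120,350,270,3.5))
E
```

```text
time_s: 3.33
ee_pos: [657.8, 0.9, 77.7]
ee_rot: [146.7, 90.0, -33.2]
force: [-0.8, 0.1, 1.3]
gripper_width: 23.5
[657.75658292   0.94535329  77.70963446] 23.485040598305954 [-0.75765249  0.06756513  1.26744246]
```

View pics/w3c.png

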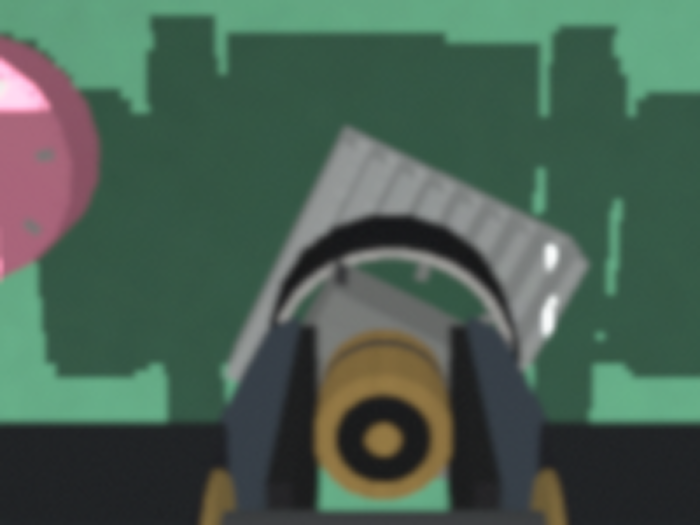

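The connector is held: opening 23.5 mm, upright between the pads. Lifting it and carrying it to the small round pocket.

```bash
python3 -m handwheel '{"gripper":[1,1,1,1,1],"offset":[[-10,0,0],[-30,0,0],[-45,-15,2],[-45,-55,8],[-45,-95,15]],"rot":[[0,0,0],[0,0,0],[0,0,0],[0,0,0],[0,0,0]]}'
python3 -m handwheel '{"gripper":[1,1,1,1,1],"offset":[[0,-40,6],[0,-80,12],[0,-105,17],[0,-114,18],[0,-114,18]],"rot":[[0,0,0],[0,0,0],[0,0,0],[0,0,0],[0,0,0]]}'
python3 - <<'E'
from h import *
st=state();print(st['ee_pos'],st['gripper_width'],R.from_euler('xyz',st['ee_rot'],degrees=True).as_matrix().round(3))
im=grab_frame('wrist');save('w4',im)
E
```

```text
time_s: 3.8
ee_pos: [643.6, 95.9, 124.3]
ee_rot: [-170.4, 89.8, 9.5]
force: [-0.0, 1.5, -1.3]
gripper_width: 23.2
time_s: 4.22
ee_pos: [623.8, 212.3, 122.6]
ee_rot: [-120.3, 90.0, 60.0]
force: [1.2, -0.1, -0.4]
gripper_width: 23.3
[623.84800477 212.3461932  122.63643972] 23.31004998705894 [[ 0.     0.005 -1.   ]
 [ 0.    -1.    -0.005]
 [-1.    -0.    -0.   ]]
```

View pics/w4.png

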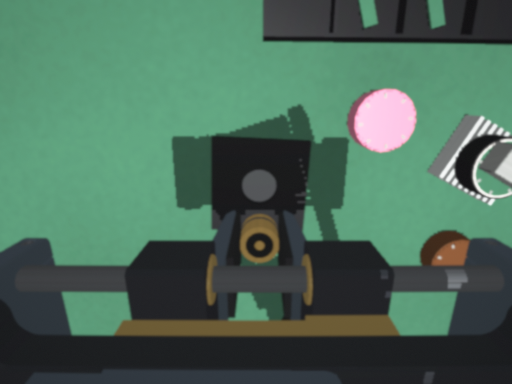

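Wrist view: pocket floor at (259,185), connector held at (259,243). Checking the pocket position.

```bash
python3 - <<'E'
from h import *
st=state();pc=cam('wrist',st);print(unproj(pc,[(259.5,185)],4),unproj(pc,[(213,136.5),(310,142)],12), unproj(pc,[(260,244)],st['ee_pos'][2]+11))
E
python3 -m handwheel '{"gripper":[1,1,1,1,1],"offset":[[30,0.5,-1],[60,1,-1],[85,1,-1],[95,1,-1],[95,1,-1]],"rot":[[0,0,0],[0,0,0],[0,0,0],[0,0,0],[0,0,0]]}'
```

```text
[[625.43027516 211.34820195   4.        ]] [[675.49902362 255.82134056  12.        ]
 [670.54219022 163.14684136  12.        ]] [[624.64365776 211.42750849 133.53410803]]
time_s: 4.68
ee_pos: [624.4, 206.8, 25.1]
ee_rot: [22.5, 89.7, -157.5]
force: [-0.0, 0.6, -0.7]
gripper_width: 23.1
```

```bash
python3 -m handwheel '{"gripper":[1,1],"offset":[[0,0,0],[0,0,0]],"rot":[[0,0,0],[0,0,0]]}'
python3 - <<'E'
from h import *
st=state();print(st['ee_pos'],st['qvel'].round(2))
E
```

```text
time_s: 4.85
ee_pos: [626.8, 208.6, 29.2]
ee_rot: [-168.1, 89.8, 11.9]
force: [1.1, 0.1, -0.8]
gripper_width: 23.3
[626.83277274 208.55069318  29.18834688] [ 0.47 -0.51 -0.15  0.03 -0.04  0.18]
```

```bash
python3 -m handwheel '{"gripper":[1,1,1,1,1],"offset":[[3,-2.5,1],[6,-2.5,1],[9,-2.5,1],[11,-2.5,1],[11,-2.5,1]],"rot":[[0,0,0],[0,0,0],[0,0,0],[0,0,0],[0,0,0]]}'
python3 -m handwheel '{"gripper":[1,1,1,1],"offset":[[1,0,0],[2,0,0],[3,0,0],[3,0,0]],"rot":[[0,0,0],[0,0,0],[0,0,0],[0,0,0]]}'
```

```text
time_s: 5.27
ee_pos: [623.9, 211.5, 15.9]
ee_rot: [25.8, 89.9, -154.1]
force: [-0.0, -0.0, -0.4]
gripper_width: 23.2
time_s: 5.6
ee_pos: [624.4, 211.4, 15.4]
ee_rot: [177.3, 90.0, -2.7]
force: [-3.8, -1.0, 9.3]
gripper_width: 22.9
```

Contact at z 15.4 with 9 N, as expected with the base on the floor. Releasing and looking.

```bash
python3 -m handwheel '{"gripper":[0.7,0.65,0.6,0.55,0.5],"offset":[[-1,0,0],[-1,0,0],[-1,0,0],[-1,0,0],[-1,0,0]],"rot":[[0,0,0],[0,0,0],[0,0,0],[0,0,0],[0,0,0]]}'
python3 -m handwheel '{"gripper":[0.5,0.5,0.4,0.4,0.4],"offset":[[0,0,0],[-15,0,0],[-45,0,0],[-85,0,0],[-85,0,0]],"rot":[[0,0,0],[0,0,0],[0,0,0],[0,0,0],[0,0,0]]}'
python3 - <<'E'
from h import *
st=state();print(st['ee_pos'],st['gripper_width'])
im=grab_frame('wrist');save('w5',im);save('w5c',crop(im,150,100,350,280,3))
pc=cam('wrist',st);print(proj(pc,[[625,211,26],[625,211,4]]))
E
```

```text
time_s: 6.02
ee_pos: [624.2, 211.5, 14.1]
ee_rot: [26.7, 90.0, -153.2]
force: [-0.1, 0.2, 0.4]
gripper_width: 44.4
time_s: 6.43
ee_pos: [628.9, 213.0, 107.2]
ee_rot: [-162.6, 89.2, 17.5]
force: [0.6, 0.2, 1.0]
gripper_width: 54.5
[628.93187221 213.01486294 107.223654  ] 54.458028675488194
[[263.31281994 202.61638803]
 [263.07838765 195.59495982]]
```

View pics/w5c.png

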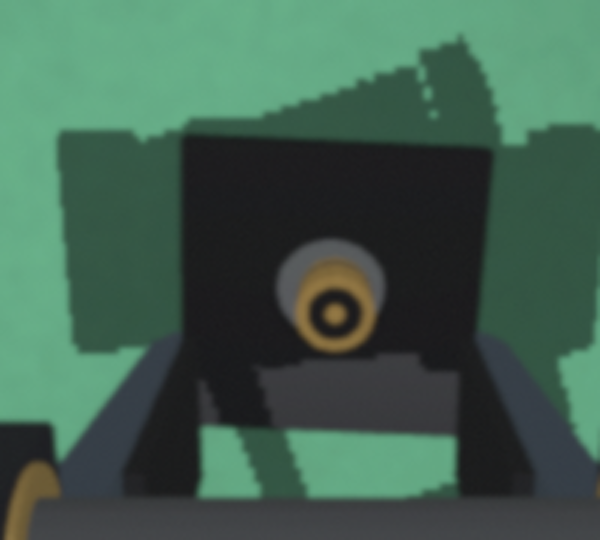

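The connector stands upright in its pocket, around (259,202). Back to the pile for the converter, with the jaws turned along its y (-26.5°).

```bash
python3 -m handwheel '{"gripper":[0.4,0.4,0.4,0.4,0.4],"offset":[[-5,40,-5],[-10,80,-10],[-13,120,-15],[-13,160,-20],[-13,198,-26]],"rot":[[-7,0,0],[-14,0,0],[-21,0,0],[-28,0,0],[-35,0,0]]}'
python3 -m handwheel '{"gripper":[0.4,0.4,0.4,0.4,0.4],"offset":[[0,0,0],[0,0,0],[0,0,0],[0,0,0],[0,0,0]],"rot":[[-7,0,0],[-14,0,0],[-21,0,0],[-28.5,0,0],[-28.5,0,0]]}'
python3 - <<'E'
from h import *
import pickle
st=state();print(st['ee_pos'],st['gripper_width'],R.from_euler('xyz',st['ee_rot'],degrees=True).as_matrix().round(3),st['qpos'],st['qvel'])
im=grab_frame('wrist');save('w6',im);save('w6c',crop(im,130,100,390,290,3));pickle.dump((st,im),open('w6.pkl','wb'))
E
```

```text
time_s: 6.9
ee_pos: [650.0, 11.9, 111.7]
ee_rot: [-28.2, 89.9, -172.8]
force: [-0.0, 0.7, 0.9]
gripper_width: 54.8
time_s: 7.32
ee_pos: [649.9, 13.5, 111.3]
ee_rot: [-61.0, 89.9, -177.4]
force: [0.0, 0.1, 0.8]
gripper_width: 54.8
[649.9488535   13.48880087 111.26227569] 54.76604211087427 [[-0.002  0.896 -0.444]
 [-0.    -0.444 -0.896]
 [-1.    -0.002  0.001]] [ 1.77772344e-01  2.92635497e+01  8.74003080e+01 -5.31737585e-03
  6.34463985e+01  2.65352736e+01] [ 0.3801084  -0.09037215 -0.23587199 -0.0161611  -0.02124087  4.9788312 ]
```

View pics/w6c.png

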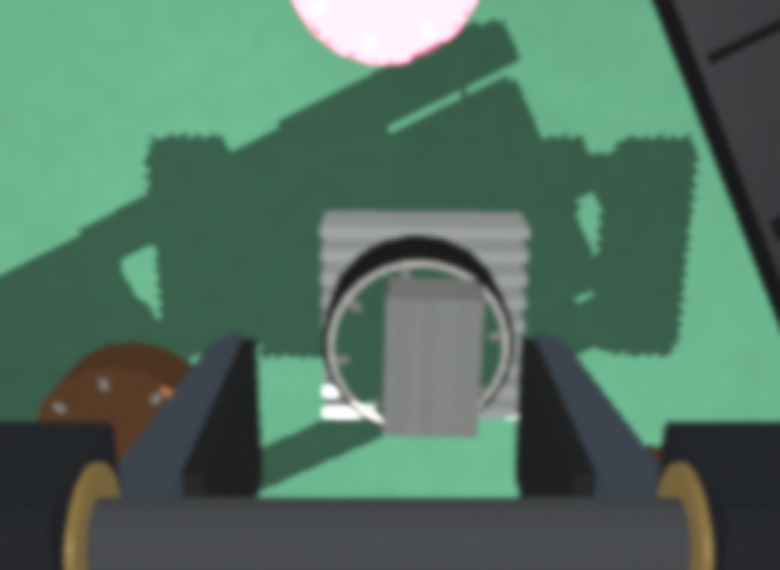

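Wrist crop: converter top face from (385,297) to (480,435), square to the jaws. Measuring the converter and the disc under it.

Run:
```python
from h import *
import pickle
st,im=pickle.load(open('w6.pkl','rb'));pc=cam('wrist',st)
M=R.from_euler('xyz',st['ee_rot'],degrees=True).as_matrix()
u=lambda a:np.array(a)/3+[130,100]
X=unproj(pc,u([(385,297),(482,297),(478,435),(385,435)]),66);print(X.round(1),X.mean(0),[np.linalg.norm(X[i]-X[i-1]) for i in range(4)],[np.degrees(np.arctan2(*(X[i]-X[j])[[1,0]])) for i,j in((1,0),(2,3),(0,3),(1,2))])
print(M.T@(X.mean(0)-st['ee_pos']))
print('module',unproj(pc,u([(419,345)]),46))
```

```text
[[654.   24.3  66. ]
 [676.6  13.2  66. ]
 [659.1 -22.4  66. ]
 [636.4 -11.1  66. ]] [656.51536522   1.00615129  66.        ] [np.float64(39.619656947933464), np.float64(25.14631124083368), np.float64(39.61889942195175), np.float64(25.338844211054468)] [np.float64(-26.33868344141704), np.float64(-26.3364659097165), np.float64(63.58851231873768), np.float64(63.866947328257666)]
[45.25066813 11.50169019  8.22784138]
module [[653.27529845   1.01840946  46.        ]]
```

```bash
python3 -m handwheel '{"gripper":[0.4,0.4,0.4,0.4,0.4],"offset":[[5,6,4],[15,11.5,8],[35,11.5,8],[50,11.5,8],[54,11.5,8]],"rot":[[0,0,0],[0,0,0],[0,0,0],[0,0,0],[0,0,0]]}' 18
python3 -m handwheel '{"gripper":[0.5,0.6,0.7,1,1],"offset":[[0,0,0],[0,0,0],[0,0,0],[0,0,0],[0,0,0]],"rot":[[0,0,0],[0,0,0],[0,0,0],[0,0,0],[0,0,0]]}' 18
python3 -m handwheel '{"gripper":[1,1,1],"offset":[[0,0,0],[0,0,0],[0,0,0]],"rot":[[0,0,0],[0,0,0],[0,0,0]]}'
python3 - <<'E'
from h import *
st=state();print(st['ee_pos'],st['gripper_width'],st['force'])
im=grab_frame('wrist');save('w7',im);save('w7c',crop(im,130,100,390,290,3))
E
```

```text
time_s: 7.78
ee_pos: [655.3, 0.8, 54.5]
ee_rot: [-61.6, 89.6, -178.2]
force: [-1.2, 0.0, -0.2]
gripper_width: 54.6
time_s: 8.2
ee_pos: [657.9, 1.4, 59.4]
ee_rot: [111.3, 89.9, -5.1]
force: [0.6, -0.2, 1.0]
gripper_width: 25.9
time_s: 8.45
ee_pos: [657.9, 1.5, 59.4]
ee_rot: [111.9, 89.9, -4.5]
force: [0.3, -0.4, 4.3]
gripper_width: 26.0
[657.87539445   1.46329756  59.4006316 ] 25.956553733594987 [ 0.31324826 -0.42542705  4.30263379]
```

View pics/w7c.png

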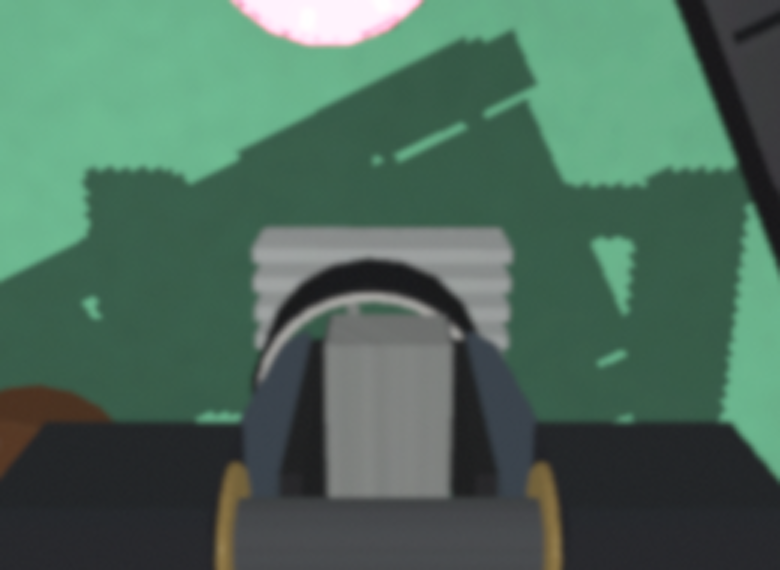

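The converter is gripped at 26.0 mm, square in the jaws. Lifting it and carrying it to the oblong pocket, turning by -75.5° in the world.

```bash
python3 -m handwheel '{"gripper":[1,1,1,1,1],"offset":[[-8,0,0],[-25,0,0],[-42,5,10],[-45,20,40],[-45,35,70]],"rot":[[0,0,0],[0,0,0],[0,0,0],[5,0,0],[11,0,0]]}'
python3 - <<'E'
from h import *
st=state();M=R.from_euler('xyz',st['ee_rot'],degrees=True).as_matrix()
print(st['ee_pos'],st['gripper_width'],M.round(3),M.T@(np.array([658.3,-232,105])-st['ee_pos']))
E
```

```text
time_s: 8.92
ee_pos: [658.2, -76.5, 105.3]
ee_rot: [120.8, 89.8, -6.7]
force: [1.7, 0.6, -0.7]
gripper_width: 25.9
[658.24930674 -76.50858673 105.2923702 ] 25.89435915609444 [[ 0.003  0.793 -0.609]
 [-0.    -0.609 -0.793]
 [-1.     0.002 -0.001]] [  0.34292931  94.80128137 123.24880162]
```

```bash
python3 -m handwheel '{"gripper":[1,1,1,1,1],"offset":[[0,24,31],[0,48,62],[0,70,92],[0,90,116],[0,93,121]],"rot":[[7,0,0],[14,0,0],[21,0,0],[28,0,0],[35,0,0]]}'
python3 -m handwheel '{"gripper":[1,1,1,1,1],"offset":[[0,0,0],[0,0,0],[0,0,0],[0,0,0],[0,0,0]],"rot":[[7,0,0],[14,0,0],[21,0,0],[29,0,0],[29,0,0]]}'
python3 -m handwheel '{"gripper":[1,1],"offset":[[0,0,0],[0,0,0]],"rot":[[0,0,0],[0,0,0]]}'
python3 - <<'E'
from h import *
import pickle
st=state();M=R.from_euler('xyz',st['ee_rot'],degrees=True).as_matrix()
print(st['ee_pos'],st['gripper_width'],M.round(3),np.degrees(np.arctan2(M[1,1],M[0,1])))
im=grab_frame('wrist');save('w8',im);save('w8c',crop(im,130,100,390,290,3));pickle.dump((st,im),open('w8.pkl','wb'))
E
```

```text
time_s: 9.33
ee_pos: [657.1, -235.1, 103.1]
ee_rot: [71.7, 89.9, -91.4]
force: [0.6, -0.1, -1.1]
gripper_width: 25.9
time_s: 9.75
ee_pos: [657.2, -229.4, 103.1]
ee_rot: [-6.5, 89.9, 161.8]
force: [0.4, -0.1, -0.1]
gripper_width: 26.0
time_s: 9.92
ee_pos: [657.5, -229.3, 103.3]
ee_rot: [0.4, 90.0, 169.1]
force: [-0.2, -0.1, -0.8]
gripper_width: 25.9
[ 657.46328065 -229.31649668  103.30473972] 25.879084780206284 [[-0.001 -0.196 -0.981]
 [ 0.    -0.981  0.196]
 [-1.     0.     0.001]] -101.31299576316046
```

View pics/w8c.png

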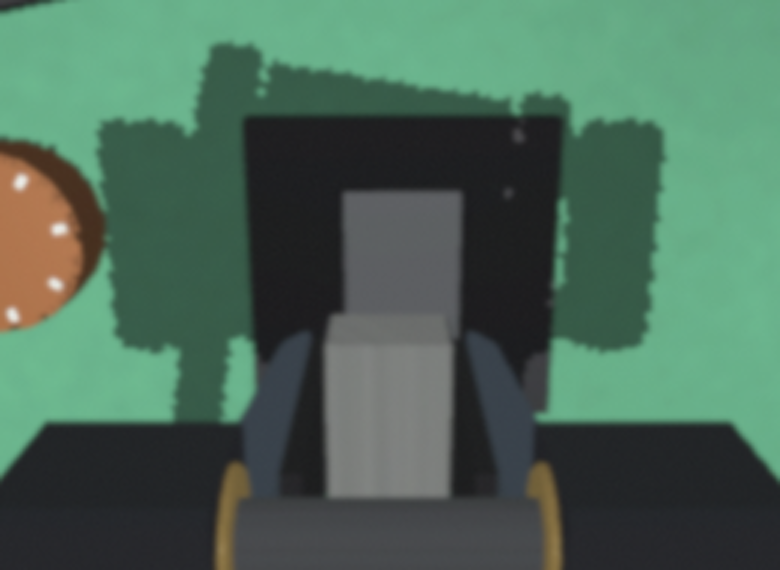

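Run:
```python
from h import *
import pickle
st,im=pickle.load(open('w8.pkl','rb'));pc=cam('wrist',st)
M=R.from_euler('xyz',st['ee_rot'],degrees=True).as_matrix()
u=lambda a:np.array(a)/3+[130,100]
X=unproj(pc,u([(244,118),(565,115),(343,192),(462,192)]),12)
print(X.round(1),[np.degrees(np.arctan2(*(X[i]-X[i+1])[[1,0]])) for i in (0,2)],[np.linalg.norm(X[i]-X[i+1]) for i in (0,2)])
n=M[:,2]
c1=X[:2].mean(0)+48*n; c2=X[2:].mean(0)+26*n
print(c1,c2, M.T@(c1-st['ee_pos']),M.T@(c2-st['ee_pos']))
Y=unproj(pc,u([(327,343),(453,343)]),st['ee_pos'][2]+6.6);print('conv far edge mid in tool',M.T@(Y.mean(0)-st['ee_pos']), np.linalg.norm(Y[0]-Y[1]))
```

```text
[[ 715.7 -196.2   12. ]
 [ 697.9 -289.6   12. ]
 [ 688.1 -220.2   12. ]
 [ 681.  -255.7   12. ]] [np.float64(79.20493796620393), np.float64(78.66591016954439)] [np.float64(95.1518485507329), np.float64(36.13574480082871)]
[ 659.75646493 -233.47111502   12.02467982] [ 659.10084881 -232.85468002   12.01336824] [91.27848604  3.62370636 -3.11056608] [91.29018858  3.1478598  -2.34676921]
conv far edge mid in tool [ -6.60902122  -1.02462586 -17.53638067] 25.197280499387553
```

```bash
python3 -m handwheel '{"gripper":[1,1,1,1,1],"offset":[[15,3.5,-4.5],[40,3.5,-4.5],[60,3.5,-4.5],[72,3.5,-4.5],[72,3.5,-4.5]],"rot":[[0,0,0],[0,0,0],[0,0,0],[0,0,0],[0,0,0]]}'
python3 -m handwheel '{"gripper":[1,1],"offset":[[0,0,0],[0,0,0]],"rot":[[0,0,0],[0,0,0]]}'
python3 - <<'E'
from h import *
st=state();M=R.from_euler('xyz',st['ee_rot'],degrees=True).as_matrix()
print(st['ee_pos'],st['gripper_width'],M.T@(np.array([659.3,-233,17])-st['ee_pos'])+[0,0.3,-2.2])
im=grab_frame('wrist');save('w9',im);save('w9c',crop(im,130,100,390,290,3))
E
```

```text
time_s: 10.38
ee_pos: [659.0, -233.0, 27.1]
ee_rot: [-8.0, 89.6, 160.6]
force: [-0.3, -0.1, -1.3]
gripper_width: 25.6
time_s: 10.55
ee_pos: [662.3, -234.2, 32.4]
ee_rot: [168.8, 89.9, -22.6]
force: [-0.0, -0.2, -0.9]
gripper_width: 26.1
[ 662.29213995 -234.1539569    32.36303202] 26.079055352348984 [15.35618269 -0.24341851  0.99368444]
```

View pics/w9c.png

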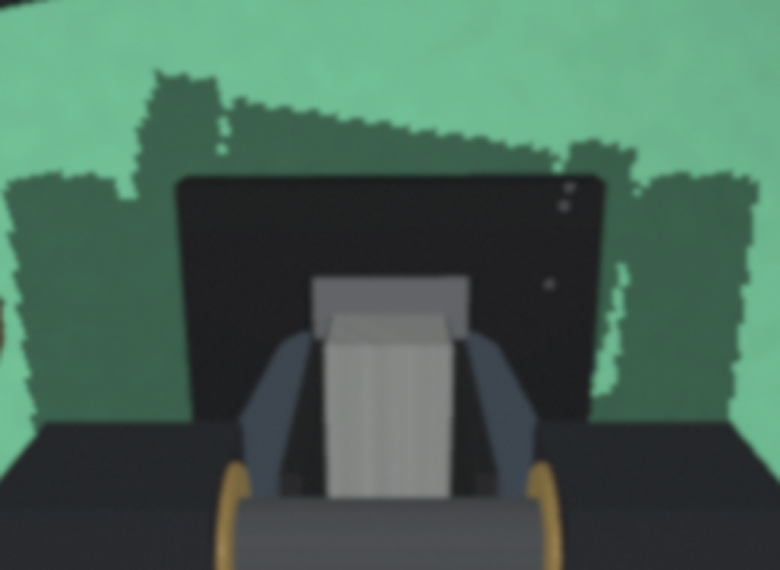

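The pocket (312–469 px) and the converter (325–453 px) are concentric and parallel. Lowering.

```bash
python3 -m handwheel '{"gripper":[1,1,1,1,1],"offset":[[4,0,1],[7,0,1],[10,0,1],[12,0,1],[12,0,1]],"rot":[[0,0,0],[0,0,0],[0,0,0],[0,0,0],[0,0,0]]}'
python3 -m handwheel '{"gripper":[1,1,1,1,1],"offset":[[1,0,0],[2,0,0],[3,0,0],[4,0,0],[4,0,0]],"rot":[[0,0,0],[0,0,0],[0,0,0],[0,0,0],[0,0,0]]}'
```

```text
time_s: 11.02
ee_pos: [660.0, -233.4, 18.9]
ee_rot: [-4.3, 89.9, 164.2]
force: [0.8, -0.1, -0.7]
gripper_width: 25.6
time_s: 11.43
ee_pos: [660.5, -233.6, 17.4]
ee_rot: [165.1, 89.9, -26.4]
force: [-3.0, 1.2, 7.8]
gripper_width: 26.1
```

Contact at 17.4 as predicted, 8 N. Opening and rising.

```bash
python3 -m handwheel '{"gripper":[0.68,0.64,0.6,0.55,0.5],"offset":[[-1,0,0],[-1,0,0],[-1,0,0],[-1,0,0],[-1,0,0]],"rot":[[0,0,0],[0,0,0],[0,0,0],[0,0,0],[0,0,0]]}'
python3 -m handwheel '{"gripper":[0.4,0.3,0.2,0.15,0.15],"offset":[[0,0,0],[-20,0,0],[-50,0,0],[-80,0,0],[-85,0,0]],"rot":[[0,0,0],[0,0,0],[0,0,0],[0,0,0],[0,0,0]]}'
python3 - <<'E'
from h import *
st=state();M=R.from_euler('xyz',st['ee_rot'],degrees=True).as_matrix()
print(st['ee_pos'],st['gripper_width'],M.round(3),M.T@(np.array([653,1,105])-st['ee_pos']))
im=grab_frame('wrist');save('w10',im);save('w10c',crop(im,130,100,390,290,3))
E
```

```text
time_s: 11.85
ee_pos: [660.3, -233.6, 16.1]
ee_rot: [2.5, 90.0, 171.0]
force: [0.6, -0.2, 1.1]
gripper_width: 44.2
time_s: 12.27
ee_pos: [663.4, -234.7, 107.4]
ee_rot: [170.8, 89.4, -20.6]
force: [0.9, -0.3, 0.2]
gripper_width: 75.7
[ 663.44932013 -234.6965954   107.36728611] 75.6770417395446 [[ 0.01  -0.199 -0.98 ]
 [-0.004 -0.98   0.199]
 [-1.     0.002 -0.01 ]] [   1.42201137 -228.92040753   57.10606201]
```

View pics/w10c.png

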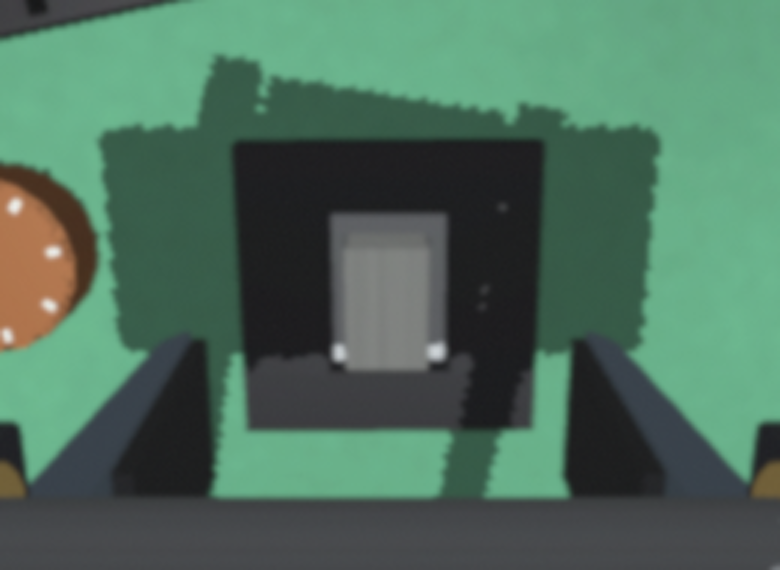

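The converter sits flat in the oblong pocket. Next is the module.

```bash
python3 -m handwheel '{"gripper":[0.15,0.15,0.15,0.15,0.15],"offset":[[0,-40,10],[0,-80,20],[0,-120,30],[0,-160,40],[0,-200,50]],"rot":[[0,0,0],[0,0,0],[0,0,0],[0,0,0],[0,0,0]]}'
python3 -m handwheel '{"gripper":[0.15,0.15,0.15,0.15,0.15],"offset":[[0,-20,5],[0,-27,7],[0,-27,7],[0,-27,7],[0,-27,7]],"rot":[[0,0,0],[0,0,0],[0,0,0],[0,0,0],[0,0,0]]}'
python3 - <<'E'
from h import *
import pickle
st=state();M=R.from_euler('xyz',st['ee_rot'],degrees=True).as_matrix()
print(st['ee_pos'],st['gripper_width'],M.round(3),M.T@(np.array([653,1,33.5])-st['ee_pos']))
im=grab_frame('wrist');save('w11',im);save('w11c',crop(im,130,100,390,290,3));pickle.dump((st,im),open('w11.pkl','wb'))
E
```

```text
time_s: 12.73
ee_pos: [649.9, -25.9, 100.0]
ee_rot: [9.2, 89.9, 177.7]
force: [0.7, -0.8, -0.8]
gripper_width: 77.4
time_s: 13.15
ee_pos: [649.5, -1.3, 100.9]
ee_rot: [58.3, 89.9, -133.2]
force: [0.7, -0.1, 1.0]
gripper_width: 77.7
[649.54085191  -1.33616074 100.91161736] 77.68723529155992 [[-0.001 -0.2   -0.98 ]
 [-0.001 -0.98   0.2  ]
 [-1.     0.001  0.001]] [67.40766277 -3.03618082 -2.95603   ]
```

View pics/w11c.png

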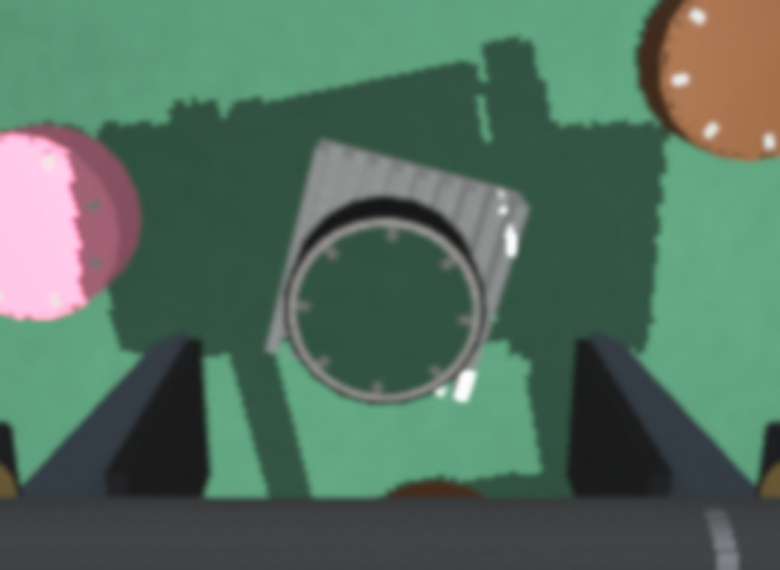

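Module disc: centre (385,310) in the crop, black with the green board; the pink and brown discs are clear of the fingers.

Run:
```python
from h import *
import pickle
st,im=pickle.load(open('w11.pkl','rb'));pc=cam('wrist',st)
M=R.from_euler('xyz',st['ee_rot'],degrees=True).as_matrix()
u=lambda a:np.array(a)/3+[130,100]
X=unproj(pc,u([(285,308),(485,308),(385,217),(385,403)]),46)
c=X.mean(0);print(c,np.linalg.norm(X[0]-X[1]),np.linalg.norm(X[2]-X[3]),M.T@(c-st['ee_pos']))
H=unproj(pc,u([(320,140),(527,205),(268,352)]),22);print(H, (H[1]+H[2])/2)
```

```text
[6.52825238e+02 1.24297484e-01 4.60000000e+01] 54.38201087941447 53.60498488556766 [54.90839916 -2.13296424 -2.95364435]
[[698.58622953   9.62348714  22.        ]
 [668.11828206 -45.12767257  22.        ]
 [638.65524344  39.55089279  22.        ]] [653.38676275  -2.78838989  22.        ]
```

```bash
python3 -m handwheel '{"gripper":[0.15,0.15,0.15,0.15,0.15],"offset":[[10,-2.5,-3],[30,-2.5,-3],[50,-2.5,-3],[66,-2.5,-3],[68,-2.5,-3]],"rot":[[0,0,0],[0,0,0],[0,0,0],[0,0,0],[0,0,0]]}' 25
python3 -m handwheel '{"gripper":[0.15,0.25,0.3,0.35,1],"offset":[[0,0,0],[0,0,0],[0,0,0],[0,0,0],[0,0,0]],"rot":[[0,0,0],[0,0,0],[0,0,0],[0,0,0],[0,0,0]]}' 25
python3 -m handwheel '{"gripper":[1,1,1],"offset":[[0,0,0],[0,0,0],[0,0,0]],"rot":[[0,0,0],[0,0,0],[0,0,0]]}'
python3 - <<'E'
from h import *
st=state();print(st['ee_pos'],st['gripper_width'],st['force'])
im=grab_frame('wrist');save('w12',im);save('w12c',crop(im,130,100,390,290,3))
E
```

```text
time_s: 13.62
ee_pos: [650.7, 1.1, 29.3]
ee_rot: [11.9, 89.6, -179.7]
force: [-0.1, -0.1, -0.6]
gripper_width: 77.8
time_s: 14.03
ee_pos: [653.7, 1.9, 34.5]
ee_rot: [179.4, 89.9, -12.0]
force: [-0.9, -0.4, 0.5]
gripper_width: 55.3
time_s: 14.28
ee_pos: [653.7, 1.9, 34.5]
ee_rot: [177.2, 89.9, -14.3]
force: [-0.4, -1.6, 6.2]
gripper_width: 54.5
[653.70026904   1.8812254   34.50189697] 54.528818296297125 [-0.4362407  -1.59164915  6.21818798]
```

View pics/w12c.png

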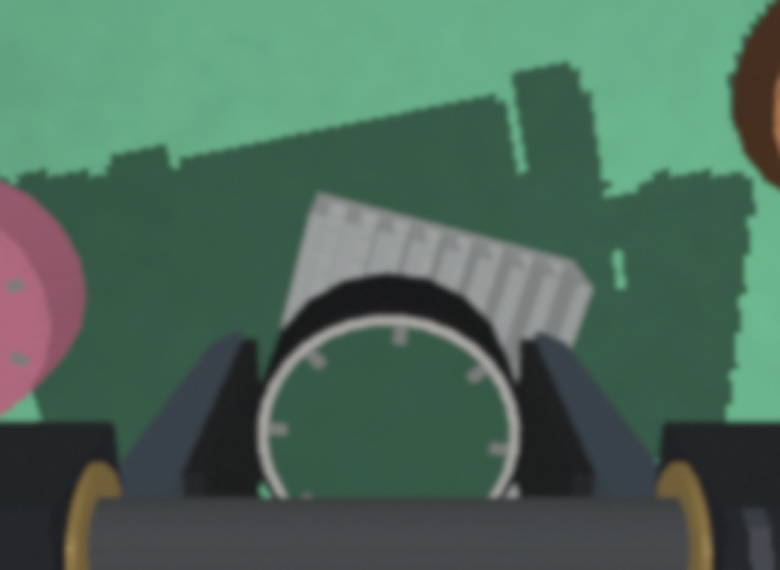

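The module is gripped at 54.5 mm, level. Lifting it and carrying it to the large round pocket.

```bash
python3 -m handwheel '{"gripper":[1,1,1,1,1],"offset":[[-8,0,0],[-22,0,0],[-40,6,5],[-48,26,21],[-50,52,43]],"rot":[[0,0,0],[0,0,0],[0,0,0],[0,0,0],[0,0,0]]}'
python3 -m handwheel '{"gripper":[1,1,1,1,1],"offset":[[0,28,23],[0,56,46],[0,84,70],[0,105,87],[0,112,93]],"rot":[[0,0,0],[0,0,0],[0,0,0],[0,0,0],[0,0,0]]}'
python3 -m handwheel '{"gripper":[1,1,1],"offset":[[0,0,0],[0,0,0],[0,0,0]],"rot":[[0,0,0],[0,0,0],[0,0,0]]}'
python3 - <<'E'
from h import *
import pickle
st=state();M=R.from_euler('xyz',st['ee_rot'],degrees=True).as_matrix()
print(st['ee_pos'],st['gripper_width'],M.round(3),M.T@(np.array([484,-136,16.5])-st['ee_pos']))
im=grab_frame('wrist');save('w13',im);save('w13c',crop(im,130,100,390,290,3));pickle.dump((st,im),open('w13.pkl','wb'))
E
```

```text
time_s: 14.75
ee_pos: [602.8, -39.5, 85.2]
ee_rot: [-166.0, 89.7, 2.7]
force: [0.4, -0.1, -0.9]
gripper_width: 54.9
time_s: 15.17
ee_pos: [483.3, -132.8, 83.3]
ee_rot: [3.8, 89.8, 172.2]
force: [0.3, -0.3, -0.3]
gripper_width: 54.9
time_s: 15.42
ee_pos: [488.7, -131.1, 83.6]
ee_rot: [-167.0, 89.9, 1.6]
force: [-0.2, 0.6, -1.4]
gripper_width: 54.3
[ 488.68938183 -131.08703803   83.62683663] 54.31223150992018 [[ 0.002 -0.198 -0.98 ]
 [ 0.    -0.98   0.198]
 [-1.    -0.    -0.002]] [67.11904439  5.76939114  3.72662032]
```

View pics/w13c.png

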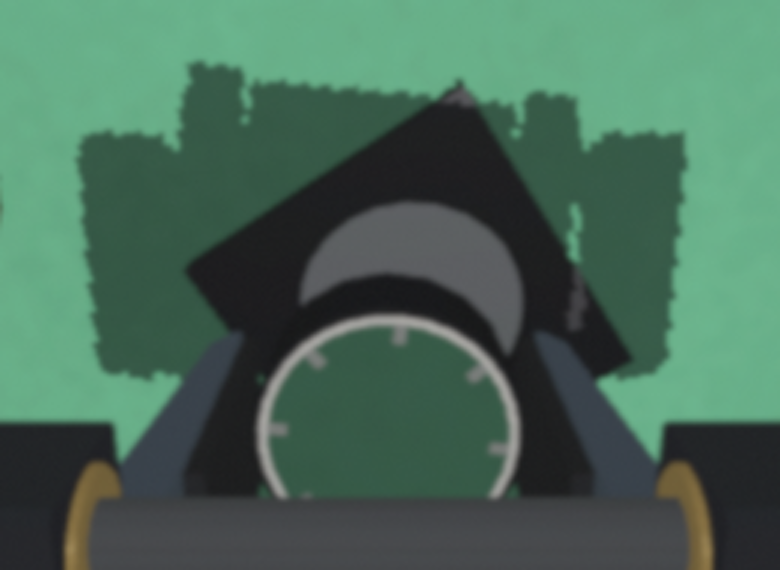

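Run:
```python
from h import *
import pickle
from scipy.optimize import least_squares
st,im=pickle.load(open('w13.pkl','rb'));pc=cam('wrist',st)
M=R.from_euler('xyz',st['ee_rot'],degrees=True).as_matrix()
u=lambda a:np.array(a)/3+[130,100]
X=unproj(pc,u([(186,268),(460,84),(632,362)]),12);print(X.round(1),np.linalg.norm(X[0]-X[2]),np.linalg.norm(X[0]-X[1]),(X[0]+X[2])/2)
Y=unproj(pc,u([(330,238),(365,213),(412,202),(455,210),(490,235)]),12)[:,:2]
r=least_squares(lambda p:np.linalg.norm(Y-p,axis=1)-34,[484,-136]);print(r.x,r.fun.round(1))
c=np.r_[r.x,12];print(M.T@(c-st['ee_pos']),M.T@((X[0]+X[2])/2-st['ee_pos']))
Z=unproj(pc,u([(258,433),(520,433)]),st['ee_pos'][2]+11.5);print(np.linalg.norm(Z[0]-Z[1]),M.T@(Z.mean(0)-st['ee_pos']))
W=unproj(pc,u([(388,314)]),st['ee_pos'][2]+11.5);print(M.T@(W[0]-st['ee_pos']))
```

```text
[[ 510.5  -74.7   12. ]
 [ 546.1 -161.3   12. ]
 [ 455.9 -197.3   12. ]] 134.18987521688013 93.54801958801978 [ 483.19274107 -136.02876908   12.        ]
[ 482.7918239  -135.55290686] [-0.5  0.   0.5  0.3 -0.7]
[71.617128    5.57235854  5.00646554] [71.61774771  5.95927569  4.51915233]
52.52626218016795 [-11.49937654  -1.2302201   -0.12569447]
[-11.45995897  -1.43359137 -25.39154129]
```

```bash
python3 -m handwheel '{"gripper":[1,1,1,1,1],"offset":[[12,6,4],[30,6,4],[46,6,4],[53,6,4],[53,6,4]],"rot":[[0,0,0],[0,0,0],[0,0,0],[0,0,0],[0,0,0]]}'
python3 -m handwheel '{"gripper":[1,1],"offset":[[0,0,0],[0,0,0]],"rot":[[0,0,0],[0,0,0]]}'
python3 - <<'E'
from h import *
st=state();M=R.from_euler('xyz',st['ee_rot'],degrees=True).as_matrix()
print(st['ee_pos'],st['gripper_width'],M.T@(np.array([483.8,-136,16.5])-st['ee_pos']))
im=grab_frame('wrist');save('w14',im);save('w14c',crop(im,130,100,390,290,3))
E
```

```text
time_s: 15.88
ee_pos: [481.7, -135.7, 28.8]
ee_rot: [-6.7, 89.8, 161.9]
force: [0.2, -0.2, 0.1]
gripper_width: 54.3
time_s: 16.05
ee_pos: [483.2, -136.6, 31.1]
ee_rot: [174.2, 89.9, -17.2]
force: [0.5, 0.0, -0.3]
gripper_width: 54.6
[ 483.19657104 -136.63911607   31.09980536] 54.636043561470395 [14.60044932 -0.74855484 -0.43983831]
```

View pics/w14c.png

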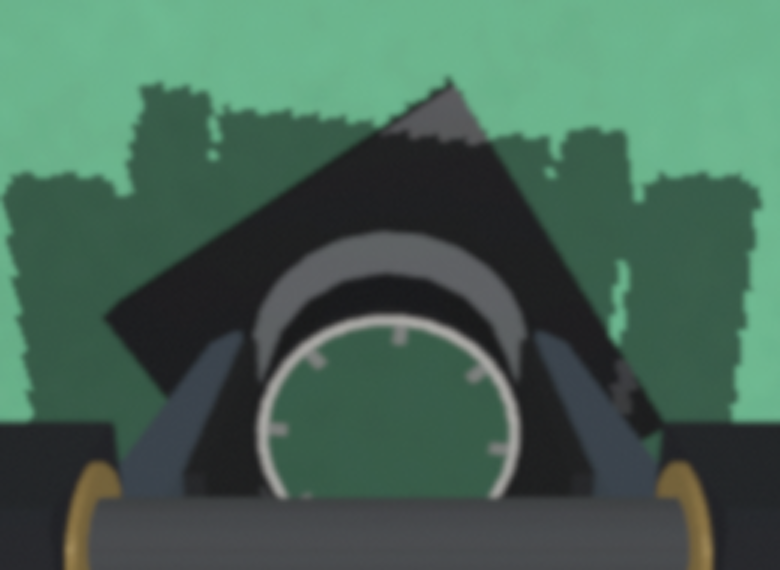

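The module and the pocket rim (254–525 px) are concentric. Lowering.

```bash
python3 -m handwheel '{"gripper":[1,1,1,1,1],"offset":[[4,0,0],[7,0,0],[10,0,0],[12,0,0],[12,0,0]],"rot":[[0,0,0],[0,0,0],[0,0,0],[0,0,0],[0,0,0]]}'
python3 -m handwheel '{"gripper":[1,1,1,1,1],"offset":[[1,0,0],[2,0,0],[3,0,0],[4,0,0],[4,0,0]],"rot":[[0,0,0],[0,0,0],[0,0,0],[0,0,0],[0,0,0]]}'
```

```text
time_s: 16.52
ee_pos: [481.7, -136.6, 18.0]
ee_rot: [-3.6, 89.9, 164.9]
force: [0.4, 0.4, -1.1]
gripper_width: 54.2
time_s: 16.93
ee_pos: [482.2, -136.8, 16.4]
ee_rot: [164.9, 90.0, -26.6]
force: [-3.7, 1.2, 15.9]
gripper_width: 54.5
```

```bash
python3 -m handwheel '{"gripper":[0.36,0.32,0.28,0.22,0.18],"offset":[[-1,0,0],[-1,0,0],[-1,0,0],[-1,0,0],[-1,0,0]],"rot":[[0,0,0],[0,0,0],[0,0,0],[0,0,0],[0,0,0]]}'
python3 -m handwheel '{"gripper":[0.1,0,0,0,0],"offset":[[0,0,0],[-20,0,0],[-50,0,0],[-80,0,0],[-85,0,0]],"rot":[[0,0,0],[0,0,0],[0,0,0],[0,0,0],[0,0,0]]}'
python3 - <<'E'
from h import *
st=state();M=R.from_euler('xyz',st['ee_rot'],degrees=True).as_matrix()
print(st['ee_pos'],st['gripper_width'],M.round(3),M.T@(np.array([653.4,-2.8,100])-st['ee_pos']))
im=grab_frame('wrist');save('w15',im);save('w15c',crop(im,130,100,390,290,3))
E
```

```text
time_s: 17.35
ee_pos: [482.0, -136.7, 15.2]
ee_rot: [4.7, 90.0, 173.2]
force: [0.4, -0.5, -0.8]
gripper_width: 74.0
time_s: 17.77
ee_pos: [485.0, -137.6, 104.7]
ee_rot: [173.9, 89.5, -17.6]
force: [0.7, 0.1, 0.5]
gripper_width: 90.9
[ 485.02794995 -137.60625677  104.71996774] 90.85907348356012 [[ 0.008 -0.199 -0.98 ]
 [-0.003 -0.98   0.199]
 [-1.     0.001 -0.009]] [   5.76023315 -165.58028036 -138.1815569 ]
```

View pics/w15c.png

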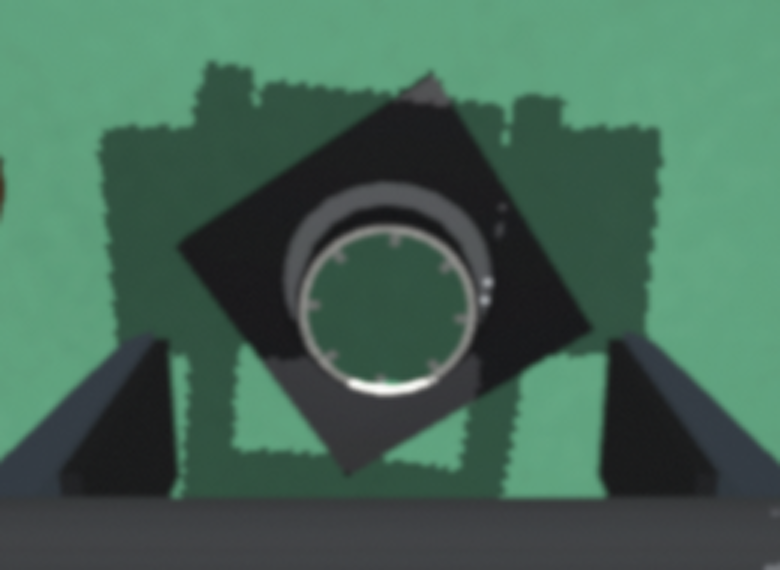

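The module sits flat in the large pocket. Now the heat sink: moving over it with a 14.5° turn.

```bash
python3 -m handwheel '{"gripper":[0,0,0,0,0],"offset":[[0,-31,-26],[0,-62,-52],[0,-93,-78],[0,-124,-104],[0,-154,-129]],"rot":[[3,0,0],[6,0,0],[9,0,0],[12,0,0],[14.5,0,0]]}'
python3 -m handwheel '{"gripper":[0,0,0,0,0],"offset":[[0,-9,-10],[0,-9,-10],[0,-9,-10],[0,-9,-10],[0,-9,-10]],"rot":[[0,0,0],[0,0,0],[0,0,0],[0,0,0],[0,0,0]]}'
python3 - <<'E'
from h import *
import pickle
st=state();M=R.from_euler('xyz',st['ee_rot'],degrees=True).as_matrix()
print(st['ee_pos'],st['gripper_width'],M.round(3),M.T@(np.array([653.4,-2.8,11])-st['ee_pos']))
im=grab_frame('wrist');save('w16',im);save('w16c',crop(im,130,100,390,290,3));pickle.dump((st,im),open('w16.pkl','wb'))
E
```

```text
time_s: 18.23
ee_pos: [639.6, -9.9, 98.6]
ee_rot: [26.9, 89.9, -179.2]
force: [0.1, -0.5, 0.2]
gripper_width: 91.6
time_s: 18.65
ee_pos: [650.5, -8.5, 99.8]
ee_rot: [31.6, 89.9, -174.4]
force: [-0.2, -0.2, -0.7]
gripper_width: 91.1
[650.5009325   -8.5429708   99.81330977] 91.11504698169936 [[-0.002 -0.439 -0.899]
 [-0.    -0.899  0.439]
 [-1.     0.001  0.002]] [88.80580126 -6.53140248 -0.24646156]
```

View pics/w16c.png

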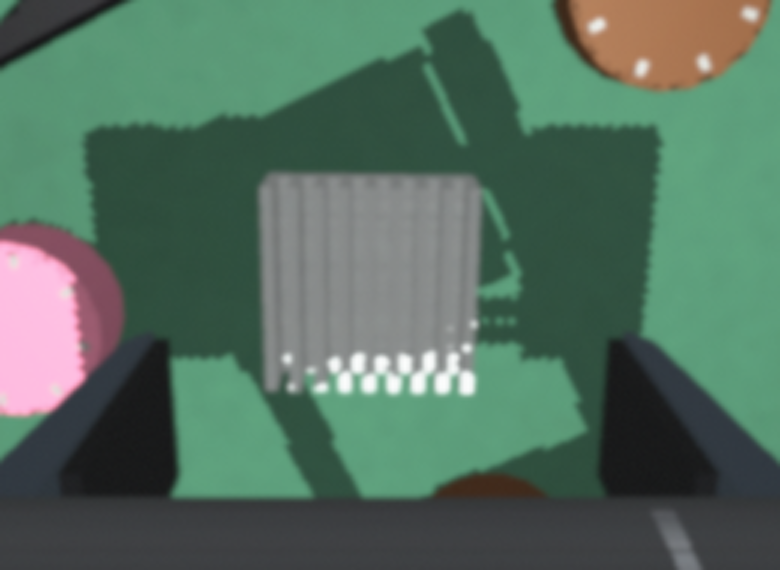

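Run:
```python
from h import *
import pickle
st,im=pickle.load(open('w16.pkl','rb'));pc=cam('wrist',st)
M=R.from_euler('xyz',st['ee_rot'],degrees=True).as_matrix()
u=lambda a:np.array(a)/3+[130,100]
X=unproj(pc,u([(262,186),(481,186),(476,394),(264,392)]),22)
print(X.round(1),[np.linalg.norm(X[i]-X[i-1]) for i in range(4)],X.mean(0),[np.degrees(np.arctan2(*(X[i]-X[j])[[1,0]])) for i,j in((1,0),(2,3),(3,0),(2,1))],M.T@(X.mean(0)-st['ee_pos']))
```

```text
[[696.   10.8  22. ]
 [668.3 -45.7  22. ]
 [609.5 -17.6  22. ]
 [638.9  40.9  22. ]] [np.float64(64.53114048427004), np.float64(62.934567991806645), np.float64(65.19949459250363), np.float64(65.47066113359499)] [653.17017128  -2.88967868  22.        ] [np.float64(-116.05989222567668), np.float64(-116.67087295768457), np.float64(152.14228691519796), np.float64(154.38640044341528)] [ 7.78063300e+01 -6.33776012e+00 -5.93805936e-02]
```

```bash
python3 -m handwheel '{"gripper":[0.08,0.08,0.08,0.08,0.08],"offset":[[15,-6.4,0],[40,-6.4,0],[62,-6.4,0],[75,-6.4,0],[78,-6.4,0]],"rot":[[0,0,0],[0,0,0],[0,0,0],[0,0,0],[0,0,0]]}' 30
python3 -m handwheel '{"gripper":[0.08,0.08,0.08,0.08,0.08],"offset":[[3,0,0],[6,0,0],[9,0,0],[11,0,0],[11,0,0]],"rot":[[0,0,0],[0,0,0],[0,0,0],[0,0,0],[0,0,0]]}'
python3 -m handwheel '{"gripper":[0.15,0.2,0.25,0.3,1],"offset":[[0,0,0],[0,0,0],[0,0,0],[0,0,0],[0,0,0]],"rot":[[0,0,0],[0,0,0],[0,0,0],[0,0,0],[0,0,0]]}' 30
python3 -m handwheel '{"gripper":[1,1,1],"offset":[[0,0,0],[0,0,0],[0,0,0]],"rot":[[0,0,0],[0,0,0],[0,0,0]]}'
python3 - <<'E'
from h import *
st=state();print(st['ee_pos'],st['gripper_width'],st['force'])
im=grab_frame('wrist');save('w17',im);save('w17c',crop(im,130,100,390,290,3))
E
```

```text
time_s: 19.12
ee_pos: [652.1, -2.7, 19.9]
ee_rot: [26.3, 89.7, -179.7]
force: [-0.6, -0.2, 0.6]
gripper_width: 83.6
time_s: 19.53
ee_pos: [654.9, -2.0, 11.7]
ee_rot: [-162.8, 90.0, -8.8]
force: [0.2, -0.6, -0.2]
gripper_width: 84.0
time_s: 19.95
ee_pos: [654.9, -2.1, 11.7]
ee_rot: [149.8, 90.0, -56.2]
force: [-0.5, -0.2, 1.6]
gripper_width: 63.9
time_s: 20.2
ee_pos: [654.9, -2.1, 11.6]
ee_rot: [149.4, 90.0, -56.5]
force: [-0.7, -1.7, 2.1]
gripper_width: 64.0
[654.92345648  -2.1466434   11.64869673] 64.01671562135928 [-0.73836711 -1.7351339   2.11291014]
```

View pics/w17c.png

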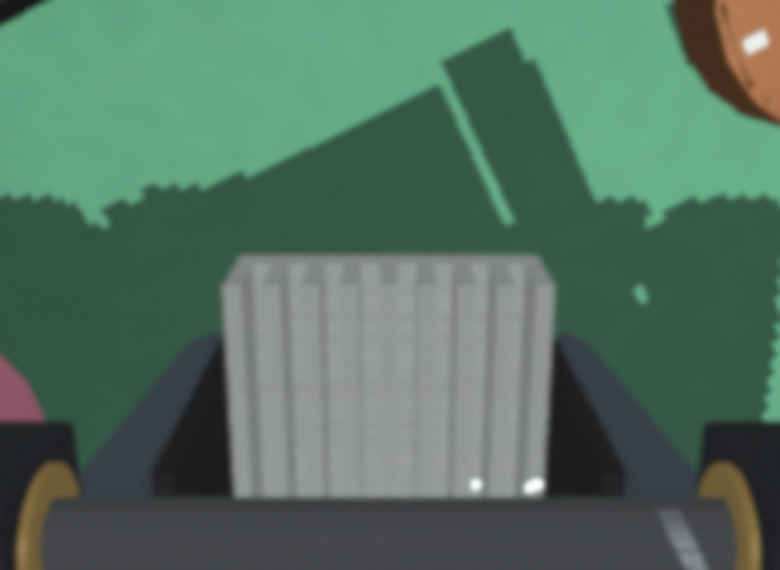

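The heat sink is gripped at 64.0 mm. Lifting it and carrying it to the square pocket.

```bash
python3 -m handwheel '{"gripper":[1,1,1,1,1],"offset":[[-10,0,0],[-28,0,0],[-50,-1,8],[-66,-5,30],[-70,-11,64]],"rot":[[0,0,0],[0,0,0],[0,0,0],[0,0,0],[0,0,0]]}'
python3 -m handwheel '{"gripper":[1,1,1,1,1],"offset":[[0,-6,36],[0,-12,72],[0,-18,105],[0,-23,132],[0,-25,144]],"rot":[[-1,0,0],[-2,0,0],[-3,0,0],[-4,0,0],[-5,0,0]]}'
python3 -m handwheel '{"gripper":[1,1,1],"offset":[[0,0,0],[0,0,0],[0,0,0]],"rot":[[0,0,0],[0,0,0],[0,0,0]]}'
python3 - <<'E'
from h import *
import pickle
st=state();M=R.from_euler('xyz',st['ee_rot'],degrees=True).as_matrix()
print(st['ee_pos'],st['gripper_width'],M.round(3),np.degrees(np.arctan2(M[1,1],M[0,1])),M.T@(np.array([482,122.5,15.6])-st['ee_pos']))
im=grab_frame('wrist');save('w18',im);save('w18c',crop(im,130,100,390,290,3));pickle.dump((st,im),open('w18.pkl','wb'))
E
```

```text
time_s: 20.67
ee_pos: [605.8, 35.5, 84.7]
ee_rot: [-151.8, 89.5, 2.1]
force: [1.0, 1.3, -0.9]
gripper_width: 63.5
time_s: 21.08
ee_pos: [480.0, 123.0, 81.6]
ee_rot: [11.5, 89.8, 170.7]
force: [-0.1, 0.5, -1.1]
gripper_width: 63.8
time_s: 21.33
ee_pos: [485.3, 121.2, 81.8]
ee_rot: [-156.4, 89.9, 2.6]
force: [0.4, -0.6, -1.3]
gripper_width: 64.0
[485.31594383 121.23994313  81.81037265] 64.00840772356585 [[ 0.002 -0.358 -0.934]
 [ 0.    -0.934  0.358]
 [-1.    -0.001 -0.002]] -110.99935344707399 [66.20301802  0.07049349  3.68131883]
```

View pics/w18c.png

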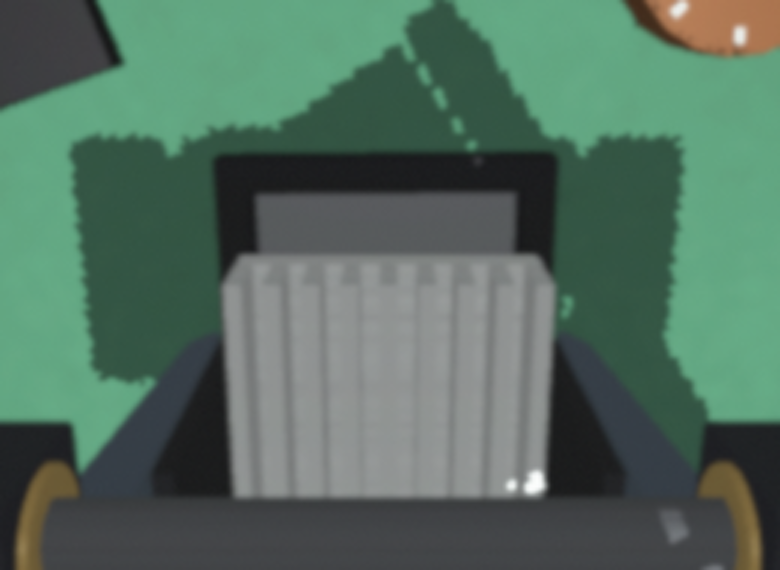

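Run:
```python
from h import *
import pickle
st,im=pickle.load(open('w18.pkl','rb'));pc=cam('wrist',st)
M=R.from_euler('xyz',st['ee_rot'],degrees=True).as_matrix()
u=lambda a:np.array(a)/3+[130,100]
X=unproj(pc,u([(214,157),(556,154),(254,194),(516,192)]),12)
print(X.round(1),[np.linalg.norm(X[i]-X[i+1]) for i in (0,2)],[np.degrees(np.arctan2(*(X[i+1]-X[i])[[1,0]])) for i in(0,2)])
n=M[:,2]
print(M.T@(X[:2].mean(0)+48*n-st['ee_pos']),M.T@(X[2:].mean(0)+38*n-st['ee_pos']))
h=unproj(pc,u([(223,284),(554,285)]),st['ee_pos'][2]+10.4)
print('hs far edge',M.T@(h.mean(0)-st['ee_pos']),np.linalg.norm(h[0]-h[1]))
```

```text
[[542.6 152.1  12. ]
 [509.6  63.8  12. ]
 [529.1 145.9  12. ]
 [503.4  77.5  12. ]] [np.float64(94.26493313085027), np.float64(73.0823840363369)] [np.float64(-110.50954650355514), np.float64(-110.5695251526578)]
[69.89881541 -2.10128575  5.32221003] [69.87753292 -2.10009146  5.83265527]
hs far edge [-10.33668838  -1.29098385 -30.71677098] 63.402196331429636
```

```bash
python3 -m handwheel '{"gripper":[1,1,1,1,1],"offset":[[12,-1,4],[30,-1,4],[44,-1,4],[52,-1,4],[52,-1,4]],"rot":[[-0.5,0,0],[-0.5,0,0],[-0.5,0,0],[-0.5,0,0],[-0.5,0,0]]}'
python3 -m handwheel '{"gripper":[1,1],"offset":[[0,0,0],[0,0,0]],"rot":[[0,0,0],[0,0,0]]}'
python3 - <<'E'
from h import *
import pickle
st=state();M=R.from_euler('xyz',st['ee_rot'],degrees=True).as_matrix()
print(st['ee_pos'],st['gripper_width'],M.T@(np.array([482,122.5,15.6])-st['ee_pos']))
im=grab_frame('wrist');save('w19',im);save('w19c',crop(im,130,100,390,290,3));pickle.dump((st,im),open('w19.pkl','wb'))
E
```

```text
time_s: 21.8
ee_pos: [479.9, 123.0, 27.7]
ee_rot: [36.3, 89.8, -164.2]
force: [-0.4, 0.3, -1.1]
gripper_width: 63.7
time_s: 21.97
ee_pos: [481.3, 123.8, 30.0]
ee_rot: [-150.3, 89.9, 9.2]
force: [0.5, 0.2, -1.2]
gripper_width: 63.3
[481.29120724 123.7669037   29.99425756] 63.33921331581593 [14.39501135  0.94956794 -1.0881415 ]
```

View pics/w19c.png

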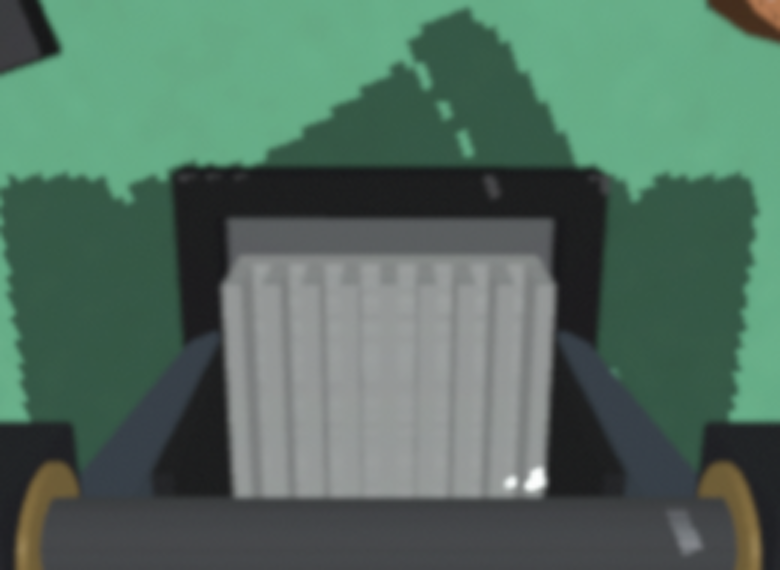

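Run:
```python
from h import *
import pickle
st,im=pickle.load(open('w19.pkl','rb'));pc=cam('wrist',st)
M=R.from_euler('xyz',st['ee_rot'],degrees=True).as_matrix()
u=lambda a:np.array(a)/3+[130,100]
X=unproj(pc,u([(227,219),(554,218)]),12)
print('pocket far',M.T@(X.mean(0)-st['ee_pos']),np.linalg.norm(X[0]-X[1]))
h=unproj(pc,u([(223,284),(554,285)]),st['ee_pos'][2]+10.4)
print('hs far edge',M.T@(h.mean(0)-st['ee_pos']))
```

```text
pocket far [ 18.04476062  -0.79854865 -37.03966636] 72.12996163267165
hs far edge [-10.35763599  -1.29340411 -30.73777811]
```

The far gap is 6.3 mm (nominal 6) and the lateral error 0.5 mm. Lowering.

```bash
python3 -m handwheel '{"gripper":[1,1,1,1,1],"offset":[[4,0.5,0],[7,0.5,0],[9,0.5,0],[11,0.5,0],[12,0.5,0]],"rot":[[0,0,0],[0,0,0],[0,0,0],[0,0,0],[0,0,0]]}'
python3 -m handwheel '{"gripper":[1,1,1,1,1],"offset":[[1,0,0],[2,0,0],[3,0,0],[4,0,0],[4,0,0]],"rot":[[0,0,0],[0,0,0],[0,0,0],[0,0,0],[0,0,0]]}'
```

```text
time_s: 22.43
ee_pos: [479.8, 123.4, 17.1]
ee_rot: [47.9, 90.0, -152.5]
force: [-0.1, 0.7, -1.8]
gripper_width: 63.7
time_s: 22.85
ee_pos: [480.1, 123.4, 15.6]
ee_rot: [-163.4, 90.0, -3.9]
force: [-5.4, -1.3, 18.1]
gripper_width: 63.6
```

```bash
python3 -m handwheel '{"gripper":[0.26,0.22,0.18,0.12,0.06],"offset":[[-1.3,0,0],[-1.3,0,0],[-1.3,0,0],[-1.3,0,0],[-1.3,0,0]],"rot":[[0,0,0],[0,0,0],[0,0,0],[0,0,0],[0,0,0]]}'
python3 -m handwheel '{"gripper":[0,0,0,0,0],"offset":[[0,0,0],[-15,0,0],[-45,0,0],[-85,0,0],[-120,0,0]],"rot":[[0,0,0],[0,0,0],[0,0,0],[0,0,0],[0,0,0]]}'
python3 -m handwheel '{"gripper":[0,0,0,0,0],"offset":[[-40,0,0],[-80,0,0],[-120,0,20],[-140,0,40],[-140,0,40]],"rot":[[0,0,0],[0,0,0],[0,0,0],[0,0,0],[0,0,0]]}'
python3 -m handwheel '{"gripper":[0,0],"offset":[[0,0,0],[0,0,0]],"rot":[[0,0,0],[0,0,0]]}'
python3 - <<'E'
from h import *
im=grab_frame('wrist');save('w20',im)
im=grab_frame('scene');save('s20',crop(im,130,150,320,290,4))
im=grab_frame('top');save('t20',im)
E
```

```text
time_s: 23.27
ee_pos: [480.0, 123.4, 14.5]
ee_rot: [49.9, 90.0, -150.6]
force: [-0.1, 0.1, 0.2]
gripper_width: 84.2
time_s: 23.68
ee_pos: [479.7, 123.3, 136.0]
ee_rot: [37.3, 89.9, -163.2]
force: [1.1, 0.7, 0.0]
gripper_width: 91.2
time_s: 24.1
ee_pos: [442.4, 138.8, 280.2]
ee_rot: [-137.1, 89.5, 22.5]
force: [0.3, 1.1, -0.6]
gripper_width: 91.0
time_s: 24.27
ee_pos: [442.2, 137.2, 273.7]
ee_rot: [50.2, 89.9, -150.2]
force: [-0.1, 0.2, -1.3]
gripper_width: 91.6
```

View pics/w20.png

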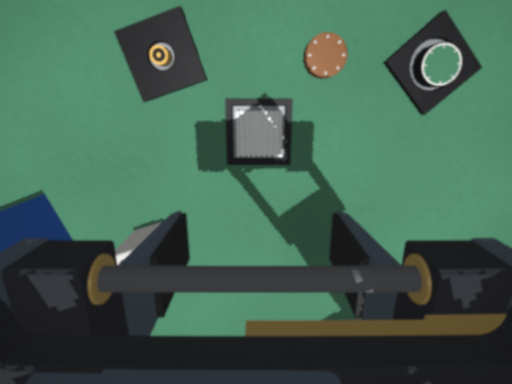

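View pics/s20.png

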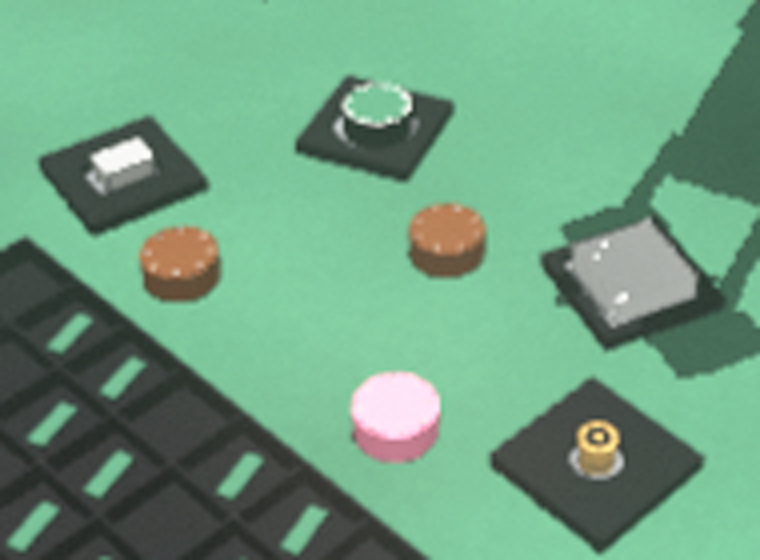

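View pics/t20.png

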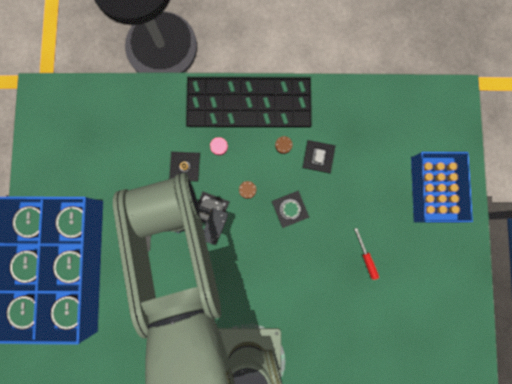

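All four parts sit level in their own pockets, and the decoys and the screwdriver haven't moved. The arm hides the bottle in the top view, so I'm checking it in the scene view.

Run:
```python
from h import *
im=grab_frame('scene');save('s21',im)
a=cv2.imread('pics/scene0.png')[190:260,355:410].astype(int);b=cv2.imread('pics/s21.png')[190:260,355:410].astype(int)
print(abs(a-b).mean(), state()['force'],state()['qvel'].round(2))
```

```text
1.4507359307359307 [ 1.03999748 -0.53647255  0.05354313] [ 0.02 -0.01 -0.42  0.03  0.18  0.01]
```

View pics/s21.png

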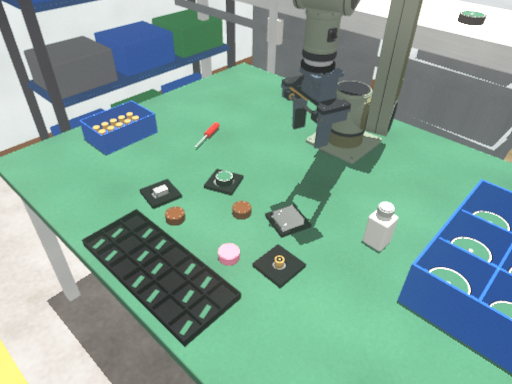

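The bottle at (381,226) and the screwdriver at (208,135) are where they were, and the arm is free and still. Handing in.

Run:
```python
from workcell import *
print(job_done())
```

```text
the job is handed in; nothing more can be done
None
```

I took the pile apart from the top down: connector, converter, module, then heat sink. Each part was lowered until it touched its pocket floor (about 8–18 N in the force readings), let go, and the gripper raised before I took the next.

**Final checks:** The last wrist and scene pictures show all four parts upright and flat in their matching pockets. The bottle, the screwdriver and the three decoy discs look unmoved. The gripper is about 270 mm above the bench and touches nothing. The clock stood at about 24 s of the 96 s allowed.

**Disagreements:**
- **Tool height:** it settled about 1–2 mm above where I aimed on some descents, so the parts were gripped slightly higher than planned. I set the placing heights to match.
- **Module width:** the gripper read 54.5 mm on the 56 mm module. I took this as a bias in the gripper reading, because the disc was held level.
- **Bottle:** the arm hid it in the last top view, so I checked it only in the scene view.

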